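Dry the washed change gears

TASK

Stack all the washed gears lying on the grey board flat and centred on the carrier's plate, the largest at the bottom and each next smaller one on top of it. Then push the carrier through the spring flap, fully home in the drying tunnel, so that the flap drops shut behind the plate with the stack still centred, and finally press the start button. Leave the bottle, the sleeve and the wrench where they are.

Things in the scene. Friction and masses are not known exactly. Their poses are not given: they have to be found in the camera images.
- dryer: bench drying tunnel, fixed. Origin: on the table under the doorway's middle; x points into the tunnel, y left, z up. Grey base slab 210 mm wide, x from -310 to +190 mm; its top, the bed, is 30 mm up. On it from x = 0 to 190 mm a clear-roofed tunnel, 210 wide, top 122 mm above the table. In front of it the bed is open above, with two guide rails 9 mm high (inner faces y = +-73.5 mm) for the carrier
- flap (a joint): spring flap, 144 x 69 mm, filling the doorway; rad, 0 = hanging shut, positive = swung into the tunnel, limits +-1.45. The carrier's hoops push it open either way with under 2 N; a weak spring and its weight close it. Its lower edge hangs 9 mm above the bed, clear of the carrier's tongue. It rides on the hoops and drops shut only when the carrier's origin is at least 109 mm past the doorway
- flap_hinge (a point): middle of the flap's hinge line, along the upper edge of the doorway (dryer's x = 0, 108 mm above the table). The doorway is 150 mm wide and 78 mm high. 179 mm behind it is the rear wall: the carrier is home with its plate's front edge against it, its origin then at the dryer's x = 124 mm. Right of the tunnel a blower box, 150 mm high, reaches 193 mm from the middle
- carrier: steel carrier, loose, about 0.55 kg, on the bed between the rails some 117 mm before the doorway, tongue towards the robot. Plate 110 (x) x 140 (y) x 5 mm; origin: underside of the plate at its centre; x points the way it is pushed, z up. Wire hoops along its left and right edges (y = +-63 mm, 7 mm thick, x from -43 to +43 mm) rise to 57 mm above the underside and hold the flap off the gears
- plate_centre (a point): centre of the plate's upper face, 5 mm above the carrier's origin, in the middle of an engraved 72 mm circle: the gears are stacked here
- grip_top (a point): top centre of the carrier's upright round black grip (20 mm in diameter, 47 mm tall), at x = -165 mm, z = 52 mm in the carrier's frame, at the end of a flat tongue 24 mm wide and 5 mm thick. For pushing and pulling the carrier; with the carrier home it is still outside, about 41 mm in front of the flap
- pad: thin grey board (260 x 370 x 3 mm, fixed) on the table on which the gears lie at the start; origin: centre of its underside; z up
- gear68: flat steel change gear, 68 mm outside diameter, 8 mm thick, 16 mm bore (which nothing goes through), lying flat; origin: its centre, half way through its thickness; z is its axis, up at the start; both faces are alike. May be absent
- gear61: flat steel change gear, 61 mm outside diameter, 8 mm thick, 16 mm bore (which nothing goes through), lying flat; origin: its centre, half way through its thickness; z is its axis, up at the start; both faces are alike. May be absent
- gear54: flat steel change gear, 54 mm outside diameter, 8 mm thick, 16 mm bore (which nothing goes through), lying flat; origin: its centre, half way through its thickness; z is its axis, up at the start; both faces are alike. May be absent
- gear47: flat steel change gear, 47 mm outside diameter, 8 mm thick, 16 mm bore (which nothing goes through), lying flat; origin: its centre, half way through its thickness; z is its axis, up at the start; both faces are alike. May be absent
- gear40: flat steel change gear, 40 mm outside diameter, 8 mm thick, 16 mm bore (which nothing goes through), lying flat; origin: its centre, half way through its thickness; z is its axis, up at the start; both faces are alike. May be absent
- gear33: flat steel change gear, 33 mm outside diameter, 8 mm thick, 16 mm bore (which nothing goes through), lying flat; origin: its centre, half way through its thickness; z is its axis, up at the start; both faces are alike. May be absent
- start (a joint): start button of the dryer, black, 28 mm in diameter, on a grey control pod (80 x 60 mm, 45 mm high) right of the loading bed; pressed straight down: 0 = out, 0.006 m = fully in (5 N); springs back
- start_top (a point): centre of the top face of the start button
- cleaner: bottle of cleaner, 60 mm diameter, 170 mm tall, standing beyond the work; leave alone; origin: centre of its underside
- sleeve: aluminium tube sleeve, 72 mm diameter, 110 mm tall, standing beyond the work; leave alone; origin: centre of its underside
- wrench: 180 mm wrench lying on the table at the right; leave alone; origin at its middle on the table

How it is judged:
By the outcome, as a careful person would: the job done as asked, in the order asked, and still so for the second after the job is handed in, with the robot touching nothing.
Of gear68, gear61, gear54, gear47, gear40, gear33 only 4 to 6 are there at a start; the rules pass over those that are not, and their reading is None.
At some moment in a run one of gear68, gear61, gear54, gear47, gear40, gear33 may be knocked a few centimetres aside while the robot is not near it.
Once in a run the grip may slacken for a moment while it holds something.
It also fails if it takes over 210 s, if anything falls off the work surface, if the arm or the gripper's body presses on something with over 40 N, if the wrist force passes 120 N, or if a joint passes its speed limit or range.

ROBOT

A 6-joint arm with a two-finger parallel gripper is mounted at the origin on the work surface. World frame = base frame: x ahead of the robot, y to its left, z up, the work surface at z = 0. Lengths are in m, angles in rad, forces in N, time in s.
With the tool pointing down it reaches from about 0.325 to 0.775 m from the base axis. Payload 5.5 kg.
Tool frame: the origin (TCP) lies at the very end of the fingers, on their centre line; the grasp point (between the pads) lies 19 mm behind it; z points along the fingers, y is the line along which they close (so a half turn about z gives the same grasp; the last joint's range is limited). The gripper opens to 88 mm and grips with 3 to 60 N. Pads are 20 mm wide; open, the fingers measure 115 mm over their backs; the gripper's body (75 mm by 178 mm) begins 61 mm behind the grasp point.
Start: joints at [1.139, 0.091, 1.231, -0, 1.82, -0.057], TCP at [0.22, 0.558, 0.223] pointing down, gripper open.
Joint ranges: [-2.87, 2.87], [-0.86, 2.18], [0.17, 2.46], [-1.51, 4.65], [0.06, 2.69], [-2.65, 2.65]. Speed limits (rad/s): [2.57, 2.57, 3.01, 3.14, 3.14, 3.14].

INTERFACE

Orientations are given as a rotation vector (axis times angle).
In Python, from rig import env gives the robot as it stands. The module is installed in compiled form; this text tells all that it offers.
- The arm moves only by the tool arm_command, never from a script. Its argument "motion" is a list of rows, each an object of numbers: "dx", "dy", "dz": the shift along the tool's x, y, z in m; "rx", "ry", "rz": the turn, a rotation vector about the tool's x, y, z in degrees. A call has 1 to 20 rows; each row shifts and turns the commanded pose from where the row before left it, along the tool's axes as they then stand; what a row does not reach is not made up. A row lasts 1/10 s, in which the tool goes at most 50 mm and 8.59 degrees, less where a joint would pass 70% of its speed; a pose out of reach is approached as far as the arm can. A call with a gripper value outside its range is refused whole. "jaw" is the opening in per cent of the stroke, from 0 (shut) to 100 (fully open), set as the call begins (left out, the last holds). The fingers move at their own pace and stop on an object; "force" is the grip in N (left out, the last holds). Time passes only in rows, so rows that do not move let the fingers close. It gives the time, the measured TCP pose, the force, the opening and the grip force at its end, in the units of the state.
- env.state(): the state, without advancing time (a new reading comes with each control period).
- env.get_image(name): name is "scene" or "side" or "wrist"; returns (picture, depth): 480x640x3 uint8, red, green, blue; 480x640 float32, m along the optical axis (not along the pixel's ray), 0 where there is no reading.
- env.get_calibration(name): a dict with "mtx" (3x3 intrinsics, pixels), "k1" (the pictures are not rectified: a ray, as slopes to the right and down, at radius r is drawn at 1 + k1 r^2 times it, then the intrinsics apply), "R" (3x3) and "t" (3): a world point X has camera coordinates R X + t; the wrist camera has in their place "tool_from_camera" (4x4, takes a point from camera to tool coordinates, whose origin is the TCP and whose axes are the flange's). Camera axes: x right, y down, z forward; pixel columns grow to the right and rows downward; lengths in m; the calibration is good to about 2 mm. A picture is of the moment at which its call begins: read the wrist's pose just before it. get_calibration takes no time and is no camera call.
- env.close_job(): hands the job in; it is judged then, once.
The state is a dict: "t": time; "joints": joint angles; "joint_vel": joint speeds; "joint_efforts": joint torques, N m; "tcp_pos": TCP position; "tcp_rot": TCP orientation; "ft_force": force on the tool from outside, world axes, zero at the start; "moment": the same for the moment, N m; "grip_width": finger opening in m; "gripper_force": force on a finger pad.
Only numpy, scipy, OpenCV 4.12 (cv2) and the standard library are available. Lean on these libraries where they do the work, as an engineer would, in place of code of your own. Each camera call takes 0.05 s, during which the arm holds its last target. There are 200 camera calls.

## Working session

There is one attempt and no reset: what is moved stays moved. The work goes in short steps, Python scripts to look and compute and a tool call to move; the robot and the scene stay as the last step left them, time stands still between calls to the robot, and variables do not carry over. Pictures are saved under pics/ and viewed, at most 14 in all, crops included, and the job is handed in when it is done.

Besides the shell and the picture viewer there is one more tool, called after "Call:" by a JSON object that holds its "op" and its "data". arm_command: Moves the arm, as the interface text tells. Its arguments: {"type":"object","properties":{"motion":{"type":"array","items":{"type":"object","properties":{"dx":{"type":"number"},"dy":{"type":"number"},"dz":{"type":"number"},"rx":{"type":"number"},"ry":{"type":"number"},"rz":{"type":"number"}}}},"jaw":{"type":"number"},"force":{"type":"number"}},"required":["motion"]}

```bash
mkdir -p pics; cat > h.py <<'E'
import numpy as np, cv2
from scipy.spatial.transform import Rotation as R
from rig import env
def cam(n,st=None):
    c=env.get_calibration(n); K=np.array(c["mtx"]); k=c["k1"]
    if n=="wrist":
        st=st or env.state(); T=np.array(c["tool_from_camera"]); Rt=R.from_rotvec(st["tcp_rot"]).as_matrix()
        Rw=Rt@T[:3,:3]; o=Rt@T[:3,3]+np.array(st["tcp_pos"])
    else:
        Rc=np.array(c["R"]); Rw=Rc.T; o=-Rc.T@np.array(c["t"])
    return K,k,Rw,o
def rays(px,K,k):
    px=np.asarray(px,float).reshape(-1,1,2)
    return cv2.undistortPoints(px,K,np.array([k,0,0,0.])).reshape(-1,2)
def onplane(px,C,z):
    K,k,Rw,o=C; u=rays(px,K,k); d=np.c_[u,np.ones(len(u))]@Rw.T
    return o+d*((z-o[2])/d[:,2])[:,None]
def proj(X,C):
    K,k,Rw,o=C; p=(np.atleast_2d(X)-o)@Rw; u=p[:,:2]/p[:,2:]; r=(u**2).sum(1,keepdims=True)
    return (u*(1+k*r))*[K[0,0],K[1,1]]+[K[0,2],K[1,2]]
def cloud(dep,C):
    K,k,Rw,o=C; v,u=np.mgrid[:480,:640]; r=rays(np.c_[u.ravel(),v.ravel()],K,k)
    P=np.c_[r,np.ones(len(r))]*dep.reshape(-1,1)
    return (P@Rw.T+o).reshape(480,640,3)
E
python3 - <<'E'
from h import *
for n in ("scene","side","wrist"):
    st=env.state();im,d=env.get_image(n); cv2.imwrite(f"pics/{n}0.png",im[...,::-1]); np.savez(f"pics/{n}0.npz",im=im,d=d,p=st["tcp_pos"],r=st["tcp_rot"])
    C=cam(n);print(n,C[3],C[2][:,2],C[0][0,0],C[1])
print(env.state())
E
```

```text
scene [ 1.48332048 -0.04578416  0.74803491] [-0.81316233  0.00411545 -0.58202241] 524.2148864922575 0.0001423985353144272
side [0.25443829 0.83603668 1.13711929] [ 0.2450616  -0.61570454 -0.74890101] 613.3208324324183 0.01007996813543548
wrist [0.14276494 0.58904267 0.38450247] [ 0.27818177 -0.11224472 -0.9539476 ] 349.11115109066293 -0.03327644965126916
{'t': 0.15, 'joints': array([ 1.13929029e+00,  9.17115618e-02,  1.23159151e+00,  1.15484712e-05,
        1.81979730e+00, -5.66849073e-02]), 'joint_vel': array([-0.00054795, -0.00105218, -0.00318769,  0.00035339, -0.00036766,
       -0.00037607]), 'joint_efforts': array([ 1.51420969e-03, -4.47049069e+01, -4.06906557e+01,  6.98599080e-02,
        2.75028631e-02, -1.14139052e-04]), 'tcp_pos': array([0.21956194, 0.55814971, 0.22176129]), 'tcp_rot': array([-5.85252730e-01, -3.08621464e+00,  2.29358952e-03]), 'ft_force': array([-0.13207203,  0.73993486,  0.48308084]), 'moment': array([ 0.06740984, -0.03113646,  0.04216083]), 'gripper_force': 0.0, 'grip_width': 0.08762058374852455}
```

View pics/scene0.png

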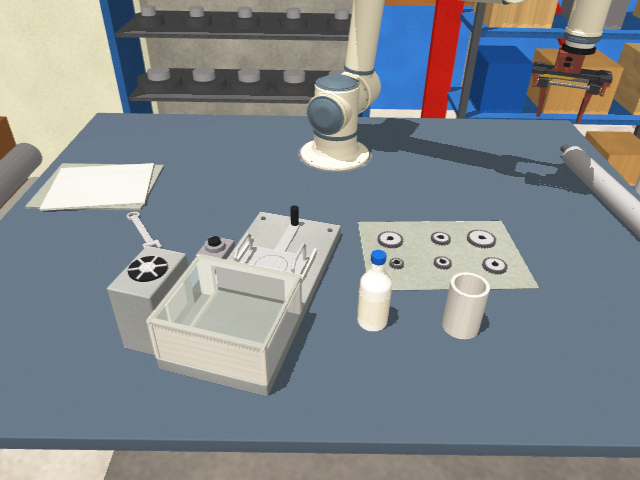

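View pics/side0.png

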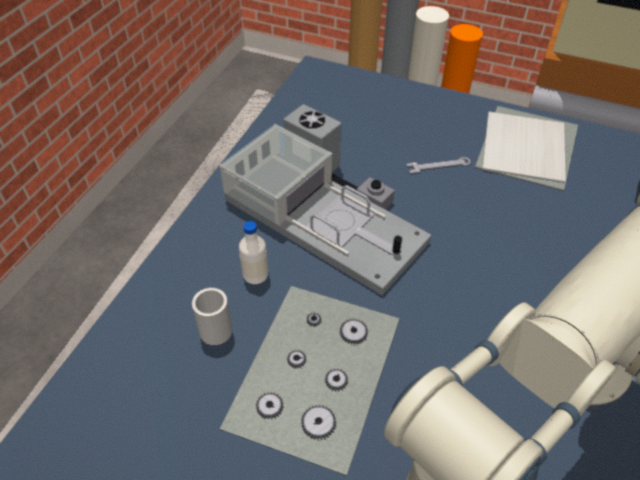

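View pics/wrist0.png

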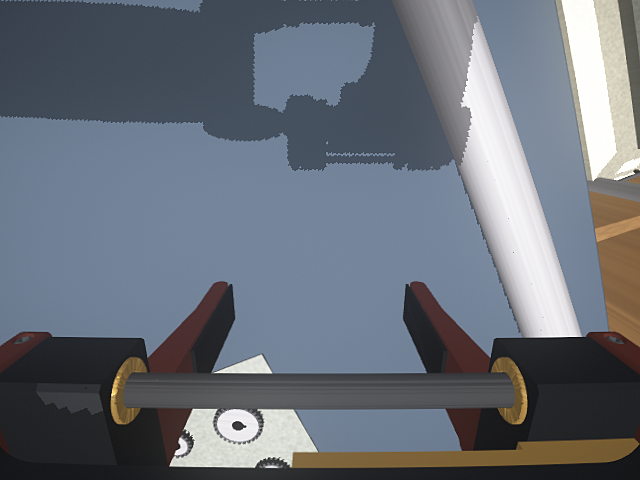

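The side view shows six gears, at about (314,319), (353,330), (297,358), (337,379), (270,405) and (319,421). The carrier's circle is at (343,220), its grip at (397,243), and the button at (376,186).

```bash
cat >> h.py <<'E'
def gears(n,im,d,C,cents,z=0.011,win=24):
    """dark toothed rim blob around approximate centre px -> circle on gear top plane"""
    out=[]
    for (u,v) in cents:
        x0,y0=int(u-win),int(v-win); g=cv2.cvtColor(im,cv2.COLOR_RGB2GRAY)[y0:y0+2*win,x0:x0+2*win]
        m=(g<105).astype(np.uint8); m=cv2.morphologyEx(m,cv2.MORPH_CLOSE,np.ones((3,3)))
        cs,_=cv2.findContours(m,cv2.RETR_EXTERNAL,cv2.CHAIN_APPROX_NONE)
        c=max(cs,key=cv2.contourArea); h=cv2.convexHull(c).reshape(-1,2)+[x0,y0]
        W=onplane(h,C,z)[:,:2].astype(np.float32); (cx,cy),r=cv2.minEnclosingCircle(W)
        out.append((cx,cy,2*r,len(c)))
    return np.array(out)
E
python3 - <<'E'
from h import *
S=np.load("pics/side0.npz");C=cam("side");im=S["im"];d=S["d"];P=cloud(d,C)
np.set_printoptions(precision=4,suppress=True)
ce=[(314,319),(353,330),(297,358),(337,379),(270,405),(319,421)]
print(gears("side",im,d,C,ce))
for (u,v) in ce: 
    print(P[v,u],P[v+3,u+7],onplane([(u,v)],C,.011))
print("padz",np.median(P[350:370,360:370,2]),"plate ",P[220,343],"bed",P[265,375], "grip",P[238:248:2,397],"btn",P[182:188:2,376])
Q=np.load("pics/scene0.npz");C2=cam("scene");im2=Q["im"]
ce2=[tuple(proj([*onplane([c],C,.011)[0]],C2)[0].round()) for c in ce];print(ce2)
print(gears("scene",im2,None,C2,ce2,win=20))
# crops enlarged
a=cv2.resize(im[160:300,270:440],None,fx=4.5,fy=4,interpolation=cv2.INTER_CUBIC);cv2.imwrite("pics/c1.png",a[...,::-1])
b=cv2.resize(im2[195:290,190:350],None,fx=5,fy=5,interpolation=cv2.INTER_CUBIC);cv2.imwrite("pics/c2.png",b[...,::-1])
E
```

```text
[[  0.553    0.1359   0.0344  41.    ]
 [  0.4615   0.1314   0.0618  91.    ]
 [  0.548    0.2416   0.0401  63.    ]
 [  0.4542   0.2543   0.0478  78.    ]
 [  0.5541   0.3576   0.0535  90.    ]
 [  0.4524   0.3521   0.0675 126.    ]]
[0.5535 0.1325 0.0079] [0.5364 0.1335 0.0072] [[0.5527 0.1345 0.011 ]]
[0.4631 0.1298 0.0133] [0.4476 0.1272 0.007 ] [[0.4635 0.1283 0.011 ]]
[0.5473 0.2389 0.0124] [0.5317 0.2381 0.0093] [[0.5476 0.2381 0.011 ]]
[0.4524 0.2519 0.0118] [0.4376 0.2504 0.0072] [[0.4525 0.2515 0.011 ]]
[0.5533 0.3565 0.0139] [0.5391 0.355  0.0092] [[0.5541 0.3553 0.011 ]]
[0.4513 0.3505 0.0141] [0.4371 0.3492 0.0099] [[0.4518 0.3492 0.011 ]]
padz 0.0010753032842696353 plate  [ 0.5936 -0.1477  0.0351] bed [0.2544 0.836  1.1371] grip [[ 0.4449 -0.1054  0.0767]
 [ 0.4421 -0.0952  0.0817]
 [ 0.4415 -0.0955  0.0746]
 [ 0.4412 -0.0973  0.0659]
 [ 0.44   -0.095   0.0617]] btn [[ 0.5553 -0.2803  0.0624]
 [ 0.5525 -0.2718  0.0639]
 [ 0.5493 -0.2619  0.0667]]
[(np.float64(397.0), np.float64(262.0)), (np.float64(391.0), np.float64(239.0)), (np.float64(443.0), np.float64(261.0)), (np.float64(441.0), np.float64(237.0)), (np.float64(495.0), np.float64(264.0)), (np.float64(481.0), np.float64(237.0))]
[[ 0.5574  0.1313  0.0358 35.    ]
 [ 0.4669  0.1256  0.063  72.    ]
 [ 0.553   0.2345  0.0404 57.    ]
 [ 0.4612  0.2475  0.047  49.    ]
 [ 0.5598  0.3514  0.0552 70.    ]
 [ 0.4593  0.347   0.0686 71.    ]]
```

View pics/c1.png

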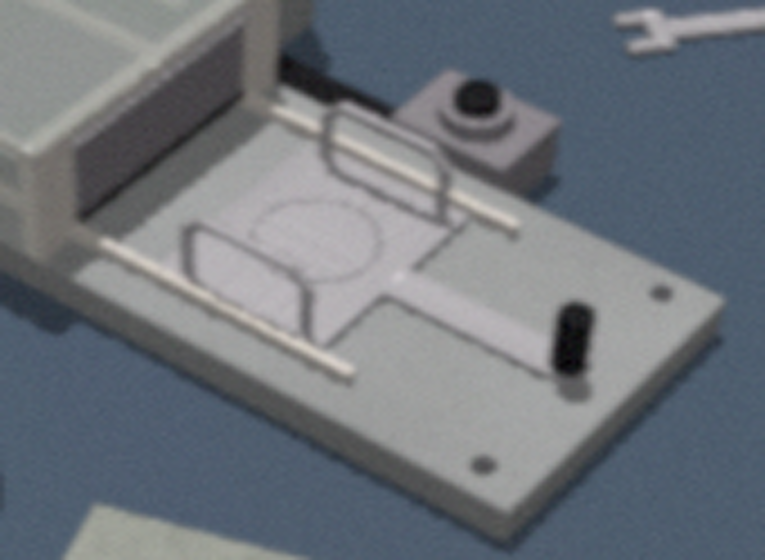

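```bash
cat >> h.py <<'E'
def delta(tgt,yaw=None):
    """tool-frame shift (after turning to yaw of tool y, deg) from current pose to world tgt"""
    st=env.state(); M=R.from_rotvec(st["tcp_rot"]).as_matrix(); p=np.array(st["tcp_pos"])
    y=np.degrees(np.arctan2(M[1,1],M[0,1])); print("tcp",p.round(4),"yaw",y.round(2),"tilt",np.degrees(np.arccos(-M[2,2])).round(2))
    if yaw is not None: 
        print("tool rotvec to target deg",np.degrees((R.from_matrix(M).inv()*R.from_matrix(down(yaw))).as_rotvec()).round(2))
    print("shift now-tool axes",(M.T@(np.array(tgt)-p)).round(4))
    if yaw is not None: print("shift in target axes",(down(yaw).T@(np.array(tgt)-p)).round(4))
def down(yaw):
    a=np.radians(yaw); y=np.array([np.cos(a),np.sin(a),0]); z=np.array([0,0,-1.]); return np.c_[np.cross(y,z),y,z]
E
python3 - <<'E'
from h import *
np.set_printoptions(precision=4,suppress=True)
C=cam("side")
for a,b in [((292.2,219.5),(348.2,253.75)),((331.1,187),(384.9,218))]:
    W=onplane([a,b],C,.039); v=W[0]-W[1]; print(W[:,:2],np.degrees(np.arctan2(v[1],v[0])))
print("circ",onplane([(340.4,220)],C,.035),"grip",onplane([(398.2,237)],C,.082),"btn",onplane([(376,181.5)],C,.065))
Cw=cam("wrist");print("tcp px",proj(env.state()["tcp_pos"],Cw),np.array(env.get_calibration("wrist")["tool_from_camera"]))
delta((.457,.349,.12),-17)
E
```

```text
[[ 0.7084 -0.0976]
 [ 0.5422 -0.0476]] -16.761359517518436
[[ 0.6629 -0.2418]
 [ 0.4994 -0.1906]] -17.413719448957767
circ [[ 0.5996 -0.1454  0.035 ]] grip [[ 0.4423 -0.1048  0.082 ]] btn [[ 0.5552 -0.2794  0.065 ]]
tcp px [[318.2572 300.8542]] [[-0.0006 -0.9539 -0.3001  0.0828]
 [ 1.     -0.0003 -0.0012  0.0004]
 [ 0.001  -0.3001  0.9539 -0.1627]
 [ 0.      0.      0.      1.    ]]
tcp [0.2196 0.5581 0.2218] yaw 68.52 tilt 0.09
tool rotvec to target deg [-0.07  0.06 85.52]
shift now-tool axes [-0.2975 -0.1075  0.1019]
shift in target axes [-0.1306  0.2882  0.1018]
```

Call:
{"op": "arm_command", "data": {"motion": [{"dx": -0.0425,"dy": -0.0154,"dz": 0.0146},{"dx": -0.0425,"dy": -0.0154,"dz": 0.0146},{"dx": -0.0425,"dy": -0.0154,"dz": 0.0146},{"dx": -0.0425,"dy": -0.0154,"dz": 0.0146},{"dx": -0.0425,"dy": -0.0154,"dz": 0.0146},{"dx": -0.0425,"dy": -0.0154,"dz": 0.0146},{"dx": -0.0425,"dy": -0.0154,"dz": 0.0146},{"rz": 8.55},{"rz": 8.55},{"rz": 8.55},{"rz": 8.55},{"rz": 8.55},{"rz": 8.55},{"rz": 8.55},{"rz": 8.55},{"rz": 8.55},{"rz": 8.55}]}}

```text
invalid input
```

```bash
cat > w.py <<'E'
from h import *
import sys
def shot(name):
    st=env.state(); im,d=env.get_image("wrist"); cv2.imwrite(f"pics/{name}.png",im[...,::-1]); return st,im,d,cam("wrist",st)
E
python3 - <<'E'
from w import *
st,im,d,C=shot("w1")
delta((.457,.349,.12),-17)
print(proj([.457,.349,.011],C))
E
```

```text
tcp [0.2196 0.5582 0.2219] yaw 68.52 tilt 0.07
tool rotvec to target deg [-6.000e-02  5.000e-02  8.552e+01]
shift now-tool axes [-0.2975 -0.1076  0.102 ]
shift in target axes [-0.1306  0.2882  0.1019]
[[239.99004112 426.36517213]]
```

View pics/w1.png

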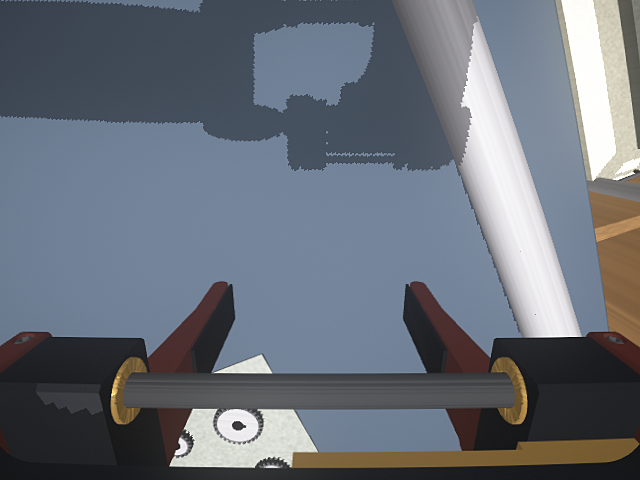

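The view is unchanged because the move was refused. The G68 gear shows at (240,426), as predicted. I'll retry with full rows.

Call:
{"op": "arm_command", "data": {"motion": [{"dx": -0.042,"dy": -0.015,"dz": 0.015,"rx": 0,"ry": 0,"rz": 0}], "jaw": 100, "force": 25}}

```text
t: 0.3
tcp_pos: [0.2509, 0.5315, 0.2089]
tcp_rot: [-0.576, -3.088, -0.006]
ft_force: [1.2, -0.1, 0.1]
grip_width: 0.0881
gripper_force: 0.0
```

Call:
{"op": "arm_command", "data": {"motion": [{"dx": -0.042,"dy": -0.015,"dz": 0.015},{"dx": -0.042,"dy": -0.015,"dz": 0.015},{"dx": -0.042,"dy": -0.015,"dz": 0.015},{"dx": -0.042,"dy": -0.015,"dz": 0.015},{"dx": -0.042,"dy": -0.015,"dz": 0.014},{"dx": -0.046,"dy": -0.018,"dz": 0.013},{"rz": 8.5},{"rz": 8.5},{"rz": 8.5},{"rz": 8.5},{"rz": 8.5},{"rz": 8.5},{"rz": 8.5},{"rz": 8.5},{"rz": 8.5},{"rz": 8.5},{"rz": 0.5}], "jaw": 100, "force": 25}}

```text
invalid input
```

```bash
python3 - <<'E'
from w import *
st,im,d,C=shot("w2")
delta((.457,.349,.12),-17)
print(proj([.457,.349,.011],C))
E
```

```text
tcp [0.2571 0.5252 0.2048] yaw 68.46 tilt 0.31
tool rotvec to target deg [-4.000e-02  3.400e-01  8.546e+01]
shift now-tool axes [-0.2503 -0.0902  0.086 ]
shift in target axes [-0.1101  0.2427  0.0848]
[[243.79667304 411.11462147]]
```

View pics/w2.png

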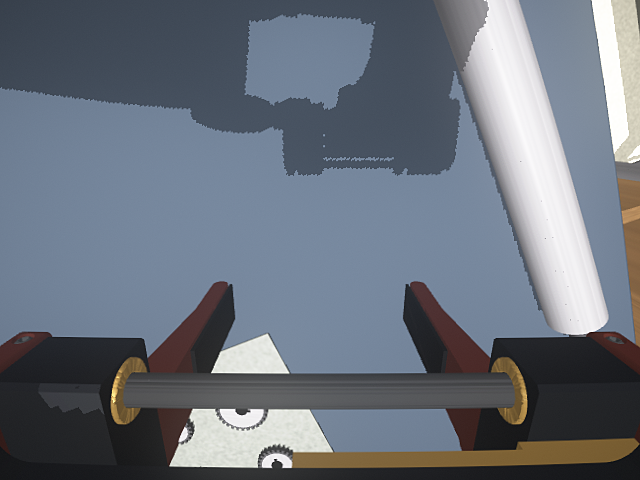

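The gear is partly hidden by the bar at (240,412). Each row evidently needs all six keys.

Call:
{"op": "arm_command", "data": {"motion": [{"dx": -0.042,"dy": -0.015,"dz": 0.015,"rx": 0,"ry": 0,"rz": 0},{"dx": -0.042,"dy": -0.015,"dz": 0.015,"rx": 0,"ry": 0,"rz": 0},{"dx": -0.042,"dy": -0.015,"dz": 0.014,"rx": 0,"ry": 0,"rz": 0},{"dx": -0.042,"dy": -0.015,"dz": 0.014,"rx": 0,"ry": 0,"rz": 0},{"dx": -0.042,"dy": -0.015,"dz": 0.014,"rx": 0,"ry": 0,"rz": 0},{"dx": -0.042,"dy": -0.015,"dz": 0.014,"rx": 0,"ry": 0.3,"rz": 0},{"dx": 0,"dy": 0,"dz": 0,"rx": 0,"ry": 0,"rz": 8.5},{"dx": 0,"dy": 0,"dz": 0,"rx": 0,"ry": 0,"rz": 8.5},{"dx": 0,"dy": 0,"dz": 0,"rx": 0,"ry": 0,"rz": 8.5},{"dx": 0,"dy": 0,"dz": 0,"rx": 0,"ry": 0,"rz": 8.5},{"dx": 0,"dy": 0,"dz": 0,"rx": 0,"ry": 0,"rz": 8.5},{"dx": 0,"dy": 0,"dz": 0,"rx": 0,"ry": 0,"rz": 8.5},{"dx": 0,"dy": 0,"dz": 0,"rx": 0,"ry": 0,"rz": 8.5},{"dx": 0,"dy": 0,"dz": 0,"rx": 0,"ry": 0,"rz": 8.5},{"dx": 0,"dy": 0,"dz": 0,"rx": 0,"ry": 0,"rz": 8.5},{"dx": 0,"dy": 0,"dz": 0,"rx": 0,"ry": 0,"rz": 8.5},{"dx": 0,"dy": 0,"dz": 0,"rx": 0,"ry": 0,"rz": 0.5}]}}

```text
t: 2.05
tcp_pos: [0.4547, 0.3529, 0.1213]
tcp_rot: [-2.523, -1.864, 0.005]
ft_force: [-0.1, -0.8, -0.1]
grip_width: 0.0879
gripper_force: 0.0
```

```bash
python3 - <<'E'
from w import *
st,im,d,C=shot("w3")
delta((.457,.349,.12),-17)
print(st["joints"].round(2),proj([.457,.349,.011],C))
E
```

```text
tcp [0.4547 0.3529 0.1214] yaw -16.87 tilt 0.32
tool rotvec to target deg [-0.32  0.    0.13]
shift now-tool axes [-0.003   0.0033  0.0014]
shift in target axes [-0.003   0.0033  0.0014]
[0.6  0.03 1.47 0.   1.64 0.9 ] [[323.38795732 242.50457396]]
```

View pics/w3.png

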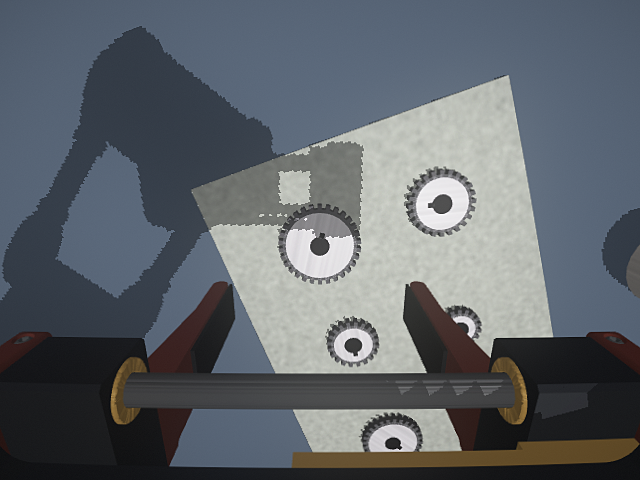

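The wrist view shows gear68 at (320,245), gear54 at (441,202) and gear47 at (353,345). The bright faces look bluish against the greenish board, which gives a usable mask.

```bash
cat >> w.py <<'E'
def face(im,C,uv,z=0.011,win=45):
    """bright bluish face blob nearest uv -> circle fit (x,y,diam) on plane z"""
    u,v=map(int,uv); x0,y0=max(u-win,0),max(v-win,0); w=im[y0:v+win,x0:u+win].astype(int)
    m=((w[...,2]-w[...,1]>=1)&(w.sum(2)>330)&(abs(w[...,0]-w[...,2])<25)).astype(np.uint8)
    m=cv2.morphologyEx(m,cv2.MORPH_OPEN,np.ones((3,3),np.uint8))
    cs,_=cv2.findContours(m,cv2.RETR_EXTERNAL,cv2.CHAIN_APPROX_NONE)
    c=max(cs,key=cv2.contourArea); h=cv2.convexHull(c).reshape(-1,2)+[x0,y0]
    W=onplane(h,C,z); A=np.c_[2*W[:,:2],np.ones(len(W))]; s=np.linalg.lstsq(A,(W[:,:2]**2).sum(1),rcond=None)[0]
    r=np.sqrt(s[2]+s[0]**2+s[1]**2); res=abs(np.hypot(*(W[:,:2]-s[:2]).T)-r).max()
    print("face",s[:2].round(4),"d",round(2*r,4),"res",round(res,4),"px",h.mean(0).round(1)); return s[:2]
E
python3 - <<'E'
from w import *
im=cv2.imread("pics/w3.png")[...,::-1]; C=cam("wrist")
for u,v in [(320,245),(441,202),(353,345)]:
    print(im[v-20,u-10],im[v+12,u+18],im[v-45,u+20]); face(im,C,(u,v))
E
```

```text
[140 139 141] [230 227 229] [122 124 120]
face [0.453  0.3456] d 0.0582 res 0.002 px [321.3 239.2]
[239 238 240] [234 233 235] [192 196 186]
face [0.5553 0.3537] d 0.0504 res 0.001 px [438.2 203.5]
[61 62 61] [91 92 93] [189 193 185]
face [0.4552 0.2486] d 0.0382 res 0.0013 px [352.6 344.2]
```

```bash
sed -i 's/w\[...,2\]-w\[...,1\]>=1/cv2.blur((w[...,2]-w[...,1]).astype(np.float32),(3,3))>-1.5/' w.py
python3 - <<'E'
from w import *
im=cv2.imread("pics/w3.png")[...,::-1]; C=cam("wrist")
for u,v in [(320,245),(441,202),(353,345)]: face(im,C,(u,v))
E
```

```text
face [0.453  0.3457] d 0.0582 res 0.002 px [321.  241.3]
face [0.5553 0.3538] d 0.0504 res 0.0008 px [438.7 204. ]
face [0.4552 0.2486] d 0.0382 res 0.0013 px [352.6 344.2]
```

Call:
{"op": "arm_command", "data": {"motion": [{"dx": -0.0071,"dy": 0.0004,"dz": 0.03,"rx": -0.3,"ry": 0,"rz": 0},{"dx": 0,"dy": 0,"dz": 0.03,"rx": 0,"ry": 0,"rz": 0},{"dx": 0,"dy": 0,"dz": 0.03,"rx": 0,"ry": 0,"rz": 0},{"dx": 0,"dy": 0,"dz": 0.016,"rx": 0,"ry": 0,"rz": 0},{"dx": 0,"dy": 0,"dz": 0.006,"rx": 0,"ry": 0,"rz": 0},{"dx": 0,"dy": 0,"dz": 0.003,"rx": 0,"ry": 0,"rz": 0},{"dx": 0,"dy": 0,"dz": 0,"rx": 0,"ry": 0,"rz": 0},{"dx": 0,"dy": 0,"dz": 0,"rx": 0,"ry": 0,"rz": 0}]}}

```text
t: 2.9
tcp_pos: [0.4538, 0.3468, 0.0083]
tcp_rot: [-2.524, -1.87, -0.005]
ft_force: [-0.1, 0.0, 0.5]
grip_width: 0.0875
gripper_force: 0.0
```

Call:
{"op": "arm_command", "data": {"motion": [{"dx": 0,"dy": 0,"dz": 0,"rx": 0,"ry": 0,"rz": 0},{"dx": 0,"dy": 0,"dz": 0,"rx": 0,"ry": 0,"rz": 0},{"dx": 0,"dy": 0,"dz": 0,"rx": 0,"ry": 0,"rz": 0},{"dx": 0,"dy": 0,"dz": 0,"rx": 0,"ry": 0,"rz": 0},{"dx": 0,"dy": 0,"dz": 0,"rx": 0,"ry": 0,"rz": 0},{"dx": 0,"dy": 0,"dz": 0,"rx": 0,"ry": 0,"rz": 0}], "jaw": 50, "force": 15}}

```text
t: 3.5
tcp_pos: [0.4532, 0.3464, 0.0071]
tcp_rot: [-2.525, -1.869, -0.002]
ft_force: [0.1, -0.7, 3.8]
grip_width: 0.0674
gripper_force: 15.0
```

```bash
python3 - <<'E'
from w import *
st,im,d,C=shot("w4")
print(st["tcp_pos"],st["grip_width"],proj(st["tcp_pos"],C))
face(im,C,(318,301),win=80)
E
```

```text
[0.45315706 0.34636073 0.00709779] 0.06737907900412825 [[318.62006191 301.19995834]]
face [0.453  0.3468] d 0.0578 res 0.004 px [322.5 298.6]
```

Call:
{"op": "arm_command", "data": {"motion": [{"dx": 0,"dy": 0,"dz": 0,"rx": 0,"ry": 0,"rz": 0},{"dx": 0,"dy": 0,"dz": 0,"rx": 0,"ry": 0,"rz": 0},{"dx": 0,"dy": 0,"dz": 0,"rx": 0,"ry": 0,"rz": 0},{"dx": 0,"dy": 0,"dz": 0,"rx": 0,"ry": 0,"rz": -8.5},{"dx": 0,"dy": 0,"dz": 0,"rx": 0,"ry": 0,"rz": -8.5},{"dx": 0,"dy": 0,"dz": 0,"rx": 0,"ry": 0,"rz": -8.5},{"dx": 0,"dy": 0,"dz": 0,"rx": 0,"ry": 0,"rz": -8.5},{"dx": 0,"dy": 0,"dz": 0,"rx": 0,"ry": 0,"rz": -8.5},{"dx": 0,"dy": 0,"dz": 0,"rx": 0,"ry": 0,"rz": -8.5},{"dx": 0,"dy": 0,"dz": 0,"rx": 0,"ry": 0,"rz": -8.5},{"dx": 0,"dy": 0,"dz": 0,"rx": 0,"ry": 0,"rz": -8.5},{"dx": 0,"dy": 0,"dz": 0,"rx": 0,"ry": 0,"rz": -8.5},{"dx": 0,"dy": 0,"dz": 0,"rx": 0,"ry": 0,"rz": -8.5},{"dx": 0,"dy": 0,"dz": 0,"rx": 0,"ry": 0,"rz": -5},{"dx": 0,"dy": 0,"dz": 0,"rx": 0,"ry": 0,"rz": 0},{"dx": 0,"dy": 0,"dz": 0,"rx": 0,"ry": 0,"rz": 0},{"dx": 0,"dy": 0,"dz": 0,"rx": 0,"ry": 0,"rz": 0}], "jaw": 96}}

```text
t: 5.25
tcp_pos: [0.4529, 0.3461, 0.0065]
tcp_rot: [-0.467, -3.107, -0.0]
ft_force: [-0.5, -0.5, -0.4]
grip_width: 0.0841
gripper_force: 0.0
```

Call:
{"op": "arm_command", "data": {"motion": [{"dx": 0,"dy": 0,"dz": 0,"rx": 0,"ry": 0,"rz": 0},{"dx": 0,"dy": 0,"dz": 0,"rx": 0,"ry": 0,"rz": 0},{"dx": 0,"dy": 0,"dz": 0,"rx": 0,"ry": 0,"rz": 0},{"dx": 0,"dy": 0,"dz": 0,"rx": 0,"ry": 0,"rz": 0},{"dx": 0,"dy": 0,"dz": 0,"rx": 0,"ry": 0,"rz": 0},{"dx": 0,"dy": 0,"dz": 0,"rx": 0,"ry": 0,"rz": 0}], "jaw": 50, "force": 30}}

```text
t: 5.85
tcp_pos: [0.453, 0.3463, 0.0066]
tcp_rot: [0.464, 3.107, 0.001]
ft_force: [0.5, 1.4, -1.0]
grip_width: 0.0668
gripper_force: 30.0
```

Call:
{"op": "arm_command", "data": {"motion": [{"dx": 0,"dy": 0,"dz": -0.05,"rx": 0,"ry": 0,"rz": 0},{"dx": 0,"dy": 0,"dz": -0.05,"rx": 0,"ry": 0,"rz": 0},{"dx": 0,"dy": 0,"dz": -0.05,"rx": 0,"ry": 0,"rz": 0},{"dx": 0,"dy": 0,"dz": 0,"rx": 0,"ry": 0,"rz": 8.5},{"dx": 0,"dy": 0,"dz": 0,"rx": 0,"ry": 0,"rz": 8.5},{"dx": 0,"dy": 0,"dz": 0,"rx": 0,"ry": 0,"rz": 8.5},{"dx": 0,"dy": 0,"dz": 0,"rx": 0,"ry": 0,"rz": 8.5},{"dx": 0,"dy": 0,"dz": 0,"rx": 0,"ry": 0,"rz": 8.5},{"dx": 0,"dy": 0,"dz": 0,"rx": 0,"ry": 0,"rz": 8.5},{"dx": 0,"dy": 0,"dz": 0,"rx": 0,"ry": 0,"rz": 8.5},{"dx": 0,"dy": 0,"dz": 0,"rx": 0,"ry": 0,"rz": 8.5},{"dx": 0,"dy": 0,"dz": 0,"rx": 0,"ry": 0,"rz": 8.5},{"dx": 0,"dy": 0,"dz": 0,"rx": 0,"ry": 0,"rz": 8.5},{"dx": 0,"dy": 0,"dz": 0,"rx": 0,"ry": 0,"rz": 5},{"dx": 0,"dy": 0,"dz": 0,"rx": 0,"ry": 0,"rz": 0},{"dx": 0,"dy": 0,"dz": 0,"rx": 0,"ry": 0,"rz": 0}]}}

```text
t: 7.45
tcp_pos: [0.4528, 0.346, 0.1562]
tcp_rot: [-2.523, -1.872, 0.001]
ft_force: [0.6, 0.3, -2.3]
grip_width: 0.0668
gripper_force: 30.0
```

```bash
python3 - <<'E'
from w import *
st,im,d,C=shot("w5")
print(st["tcp_pos"],st["grip_width"],"joints",st["joints"].round(2))
g=face(im,C,(318,301),z=st["tcp_pos"][2]+.006,win=80); print("tool",down(-17).T@(np.r_[g,0]-st["tcp_pos"]))
delta((.598,-.145,.20),-17)
E
```

```text
[0.45279361 0.34598337 0.15617279] 0.06679388862881686 joints [0.59 0.01 1.43 0.   1.7  0.89]
face [0.4531 0.3464] d 0.0574 res 0.0032 px [318.8 299.8]
tool [0.00047133 0.00016189 0.15617279]
tcp [0.4528 0.346  0.1563] yaw -16.85 tilt 0.03
tool rotvec to target deg [-0.02  0.01  0.15]
shift now-tool axes [-0.4278  0.2813 -0.0438]
shift in target axes [-0.4271  0.2824 -0.0437]
```

Call:
{"op": "arm_command", "data": {"motion": [{"dx": -0.018,"dy": 0.014,"dz": -0.003,"rx": 0,"ry": 0,"rz": 0.15},{"dx": -0.03,"dy": 0.024,"dz": -0.003,"rx": 0,"ry": 0,"rz": 0},{"dx": -0.034,"dy": 0.027,"dz": -0.003,"rx": 0,"ry": 0,"rz": 0},{"dx": -0.036,"dy": 0.028,"dz": -0.003,"rx": 0,"ry": 0,"rz": 0},{"dx": -0.036,"dy": 0.028,"dz": -0.003,"rx": 0,"ry": 0,"rz": 0},{"dx": -0.036,"dy": 0.028,"dz": -0.003,"rx": 0,"ry": 0,"rz": 0},{"dx": -0.036,"dy": 0.028,"dz": -0.003,"rx": 0,"ry": 0,"rz": 0},{"dx": -0.036,"dy": 0.028,"dz": -0.003,"rx": 0,"ry": 0,"rz": 0},{"dx": -0.034,"dy": 0.027,"dz": -0.003,"rx": 0,"ry": 0,"rz": 0},{"dx": -0.03,"dy": 0.024,"dz": -0.003,"rx": 0,"ry": 0,"rz": 0},{"dx": -0.02,"dy": 0.016,"dz": 0,"rx": 0,"ry": 0,"rz": 0},{"dx": -0.011,"dy": 0.01,"dz": 0,"rx": 0,"ry": 0,"rz": 0},{"dx": 0,"dy": 0,"dz": 0,"rx": 0,"ry": 0,"rz": 0},{"dx": 0,"dy": 0,"dz": 0,"rx": 0,"ry": 0,"rz": 0}]}}

```text
t: 8.9
tcp_pos: [0.6172, -0.0771, 0.1862]
tcp_rot: [-2.525, -1.866, -0.0]
ft_force: [-0.3, 0.4, -2.6]
grip_width: 0.0668
gripper_force: 30.0
```

```bash
python3 - <<'E'
from w import *
st,im,d,C=shot("w6")
delta((.598,-.145,.20),-17)
print(st["grip_width"],proj([[.598,-.145,.035],[.44,-.103,.082]],C))
E
```

```text
tcp [ 0.6171 -0.0767  0.1864] yaw -17.03 tilt 0.07
tool rotvec to target deg [-0.03 -0.06 -0.03]
shift now-tool axes [-0.0709  0.0017 -0.0136]
shift in target axes [-0.0709  0.0017 -0.0136]
0.06681460788865762 [[320.3525509  295.22348345]
 [134.32552684 324.94333097]]
```

View pics/w6.png

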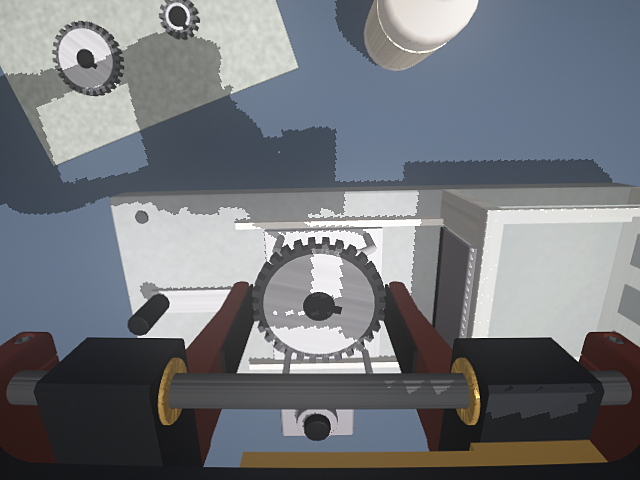

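The wrist view has the gear in hand at (319,305) hiding the plate. The button is at (317,427) and the grip at (155,308). Image up is tool +x, so I move to the far side to see the circle.

Call:
{"op": "arm_command", "data": {"motion": [{"dx": -0.025,"dy": 0,"dz": 0,"rx": 0,"ry": 0,"rz": 0},{"dx": -0.04,"dy": 0,"dz": 0,"rx": 0,"ry": 0,"rz": 0},{"dx": -0.04,"dy": 0,"dz": 0,"rx": 0,"ry": 0,"rz": 0},{"dx": -0.035,"dy": 0,"dz": 0,"rx": 0,"ry": 0,"rz": 0},{"dx": -0.02,"dy": 0,"dz": 0,"rx": 0,"ry": 0,"rz": 0},{"dx": 0,"dy": 0,"dz": 0,"rx": 0,"ry": 0,"rz": 0},{"dx": 0,"dy": 0,"dz": 0,"rx": 0,"ry": 0,"rz": 0}]}}

```text
t: 9.65
tcp_pos: [0.5705, -0.2296, 0.1867]
tcp_rot: [-2.526, -1.867, -0.002]
ft_force: [0.8, 0.3, -1.1]
grip_width: 0.0674
gripper_force: 3.0
```

```bash
python3 - <<'E'
from w import *
st,im,d,C=shot("w7")
delta((.598,-.145,.20),-17)
print(st["grip_width"],proj([[.598,-.145,.035],[.44,-.103,.082]],C))
E
```

```text
tcp [ 0.5707 -0.2292  0.1866] yaw -17.02 tilt 0.07
tool rotvec to target deg [ 0.01 -0.06 -0.02]
shift now-tool axes [ 0.0886  0.0015 -0.0133]
shift in target axes [ 0.0886  0.0015 -0.0134]
0.06741148067915669 [[320.21144417 125.88442573]
 [100.76002571 135.06507857]]
```

View pics/w7.png

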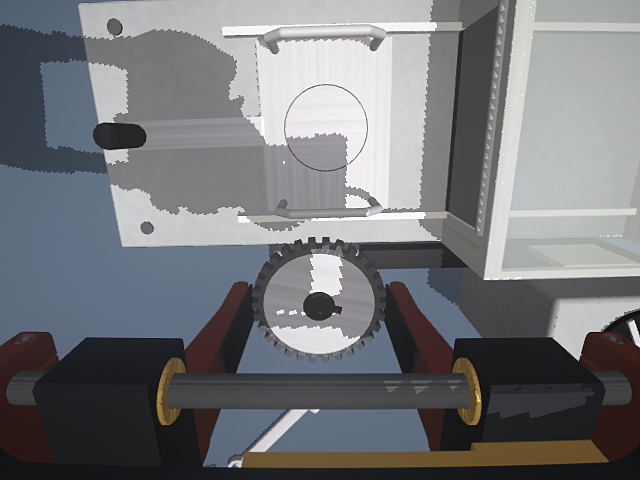

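The wrist view shows the circle centred near (326,128), the grip's top near (106,136), and the rails at rows ~30 and ~216. The gear is still held while the grip force is slack.

```bash
python3 - <<'E'
from w import *
st=env.state();C=cam("wrist",st); im=cv2.imread("pics/w7.png")
# refine circle: dark thin line along radial scans
g=cv2.GaussianBlur(cv2.cvtColor(im,cv2.COLOR_BGR2GRAY),(3,3),0).astype(float)
pts=[]
for a in np.radians(np.arange(0,360,4)):
    rr=np.arange(36,50,.25); xy=np.c_[326+rr*np.cos(a),128+rr*np.sin(a)].astype(np.float32)
    v=cv2.remap(g.astype(np.float32),xy[:,:1],xy[:,1:],cv2.INTER_LINEAR).ravel()
    bg=cv2.blur(v[:,None],(1,25)).ravel(); i=np.argmin(v-bg)
    if v[i]-bg[i]<-20: pts.append(xy[i])
W=onplane(np.array(pts),C,.035)[:,:2]
for _ in range(4):
    s=np.linalg.lstsq(np.c_[2*W,np.ones(len(W))],(W**2).sum(1),rcond=None)[0]; r=np.sqrt(s[2]+s[:2]@s[:2]); e=abs(np.hypot(*(W-s[:2]).T)-r); W=W[e<max(.001,np.median(e)*2.5)]
print("circle",s[:2],"d",2*r,len(W))
for a,b in [((225,31),(460,27)),((240,218.5),(447,214.5))]:
    w=onplane([a,b],C,.039); v=w[1]-w[0]; print(np.degrees(np.arctan2(v[1],v[0])))
m=(g[110:160,85:155]<60).astype(np.uint8); ys,xs=np.nonzero(m); print("grip blob",xs.min()+85,xs.max()+85,ys.min()+110,ys.max()+110)
gt=onplane([(106,136)],C,.082)[0]; print("grip",gt, np.degrees(np.arctan2(*(s[:2]-gt[:2])[::-1])),np.hypot(*(s[:2]-gt[:2])))
gc=face(im[...,::-1],C,(318,301),z=st["tcp_pos"][2]+.004,win=80); print("gear in tool",down(-17).T@(np.r_[gc,0]-st["tcp_pos"]), st["gripper_force"])
delta((s[0],s[1],.039),-17)
E
```

```text
circle [ 0.60185646 -0.14818034] d 0.07092965709406023 88
-16.01714988718104
-15.904185968216892
grip blob 93 145 123 148
grip [ 0.4435985  -0.10457716  0.082     ] -15.403929978416246 0.16415486083834288
face [ 0.5709 -0.2288] d 0.0578 res 0.0033 px [321.3 302.3]
gear in tool [5.16331535e-04 1.39491936e-04 1.86647753e-01] 2.9992973059415817
tcp [ 0.5707 -0.2292  0.1866] yaw -17.02 tilt 0.07
tool rotvec to target deg [ 0.01 -0.06 -0.02]
shift now-tool axes [0.0865 0.0061 0.1477]
shift in target axes [0.0866 0.0061 0.1476]
```

Call:
{"op": "arm_command", "data": {"motion": [{"dx": 0,"dy": 0,"dz": 0,"rx": 0,"ry": 0,"rz": 0},{"dx": 0.025,"dy": 0.002,"dz": 0,"rx": 0,"ry": 0,"rz": 0},{"dx": 0.035,"dy": 0.002,"dz": 0,"rx": 0,"ry": 0,"rz": 0},{"dx": 0.0265,"dy": 0.002,"dz": 0.01,"rx": 0,"ry": 0,"rz": 0},{"dx": 0,"dy": 0,"dz": 0.035,"rx": 0,"ry": 0,"rz": 0},{"dx": 0,"dy": 0,"dz": 0.035,"rx": 0,"ry": 0,"rz": 0},{"dx": 0,"dy": 0,"dz": 0.03,"rx": 0,"ry": 0,"rz": 0},{"dx": 0,"dy": 0,"dz": 0.02,"rx": 0,"ry": 0,"rz": 0},{"dx": 0,"dy": 0,"dz": 0.008,"rx": 0,"ry": 0,"rz": 0},{"dx": 0,"dy": 0,"dz": 0,"rx": 0,"ry": 0,"rz": 0},{"dx": 0,"dy": 0,"dz": 0,"rx": 0,"ry": 0,"rz": 0},{"dx": 0,"dy": 0,"dz": 0,"rx": 0,"ry": 0,"rz": 0}]}}

```text
t: 10.9
tcp_pos: [0.6026, -0.1502, 0.0506]
tcp_rot: [2.525, 1.865, 0.004]
ft_force: [-0.7, -0.2, -0.9]
grip_width: 0.0664
gripper_force: 30.0
```

```bash
python3 - <<'E'
from w import *
st,im,d,C=shot("w8")
delta((.6019,-.1482,.0395),-17); print(st["ft_force"],st["gripper_force"])
gc=face(im,C,(318,301),z=st["tcp_pos"][2]+.004,win=80); print("gear in tool",down(-17).T@(np.r_[gc,0]-st["tcp_pos"]))
E
```

```text
tcp [ 0.6025 -0.1502  0.0505] yaw -17.12 tilt 0.18
tool rotvec to target deg [ 0.18 -0.03 -0.12]
shift now-tool axes [ 0.0017 -0.0012  0.011 ]
shift in target axes [ 0.0017 -0.0012  0.011 ]
[-0.72155031 -0.19063554 -0.85858199] 29.99934732913971
face [ 0.5964 -0.1658] d 0.0837 res 0.0171 px [320. 306.]
gear in tool [-0.01680682 -0.00133035  0.05064607]
```

Call:
{"op": "arm_command", "data": {"motion": [{"dx": 0.0013,"dy": -0.0012,"dz": 0.004,"rx": 0.15,"ry": 0,"rz": 0},{"dx": 0,"dy": 0,"dz": 0.003,"rx": 0,"ry": 0,"rz": 0},{"dx": 0,"dy": 0,"dz": 0.002,"rx": 0,"ry": 0,"rz": 0},{"dx": 0,"dy": 0,"dz": 0.001,"rx": 0,"ry": 0,"rz": 0},{"dx": 0,"dy": 0,"dz": 0.001,"rx": 0,"ry": 0,"rz": 0},{"dx": 0,"dy": 0,"dz": 0,"rx": 0,"ry": 0,"rz": 0},{"dx": 0,"dy": 0,"dz": 0,"rx": 0,"ry": 0,"rz": 0},{"dx": 0,"dy": 0,"dz": 0,"rx": 0,"ry": 0,"rz": 0}]}}

```text
t: 11.75
tcp_pos: [0.6009, -0.1485, 0.039]
tcp_rot: [-2.526, -1.865, 0.001]
ft_force: [-4.7, 2.2, 5.0]
grip_width: 0.0666
gripper_force: 30.0
```

Call:
{"op": "arm_command", "data": {"motion": [{"dx": 0,"dy": 0,"dz": 0,"rx": 0,"ry": 0,"rz": 0},{"dx": 0,"dy": 0,"dz": 0,"rx": 0,"ry": 0,"rz": 0},{"dx": 0,"dy": 0,"dz": 0,"rx": 0,"ry": 0,"rz": 0},{"dx": 0,"dy": 0,"dz": -0.01,"rx": 0,"ry": 0,"rz": 0},{"dx": 0,"dy": 0,"dz": -0.03,"rx": 0,"ry": 0,"rz": 0},{"dx": 0,"dy": 0,"dz": -0.045,"rx": 0,"ry": 0,"rz": 0},{"dx": 0,"dy": 0,"dz": -0.035,"rx": 0,"ry": 0,"rz": 0},{"dx": 0,"dy": 0,"dz": -0.02,"rx": 0,"ry": 0,"rz": 0},{"dx": 0,"dy": 0,"dz": 0,"rx": 0,"ry": 0,"rz": 0},{"dx": 0,"dy": 0,"dz": 0,"rx": 0,"ry": 0,"rz": 0}], "jaw": 92}}

```text
t: 12.75
tcp_pos: [0.6011, -0.1486, 0.1773]
tcp_rot: [-2.526, -1.865, 0.001]
ft_force: [0.1, -0.1, -0.4]
grip_width: 0.0808
gripper_force: 0.0
```

```bash
cat >> w.py <<'E'
np.set_printoptions(precision=4,suppress=True)
G={61:(.4635,.1285),54:(.555,.354),47:(.4555,.249),40:(.550,.238),33:(.555,.134)}
def survey(skip=()):
    st=env.state(); im,d=env.get_image("side"); C=cam("side"); np.save("pics/last_side.npy",im)
    g=cv2.cvtColor(im,cv2.COLOR_RGB2GRAY)
    u=onplane([(1,1)],C,.011)
    # all dark ring blobs on pad
    m=(g<105).astype(np.uint8); m=cv2.morphologyEx(m,cv2.MORPH_CLOSE,np.ones((3,3)))
    cs,_=cv2.findContours(m[280:460,220:410].copy(),cv2.RETR_EXTERNAL,cv2.CHAIN_APPROX_NONE)
    for c in cs:
        h=cv2.convexHull(c).reshape(-1,2)+[220,280]
        if not 60<cv2.contourArea(h)<1500: continue
        W=onplane(h,C,.011)[:,:2].astype(np.float32); (x,y),r=cv2.minEnclosingCircle(W)
        if .42<x<.62 and .08<y<.42 and r<.04: print("side: d %.1f at %.4f %.4f"%(2000*r,x+.002,y-.003))
E
python3 - <<'E'
from w import *
st,im,d,C=shot("w9")
p=proj([.6019,-.1482,.043],C)[0];print("px",p)
face(im,C,p,z=.043,win=70)
survey()
delta((.4635,.1285,.12),-17)
E
```

```text
px [319.5943 230.4573]
face [ 0.5989 -0.1543] d 0.178 res 0.0 px [318.5 229.5]
side: d 53.4 at 0.5157 0.3349
side: d 46.1 at 0.4559 0.2511
side: d 38.1 at 0.5501 0.2383
side: d 61.8 at 0.4633 0.1277
side: d 31.5 at 0.5550 0.1337
tcp [ 0.6004 -0.1483  0.1752] yaw -17.12 tilt 0.34
tool rotvec to target deg [-0.34 -0.02 -0.12]
shift now-tool axes [ 0.2243 -0.212   0.0565]
shift in target axes [ 0.2247 -0.2118  0.0552]
```

View pics/w9.png

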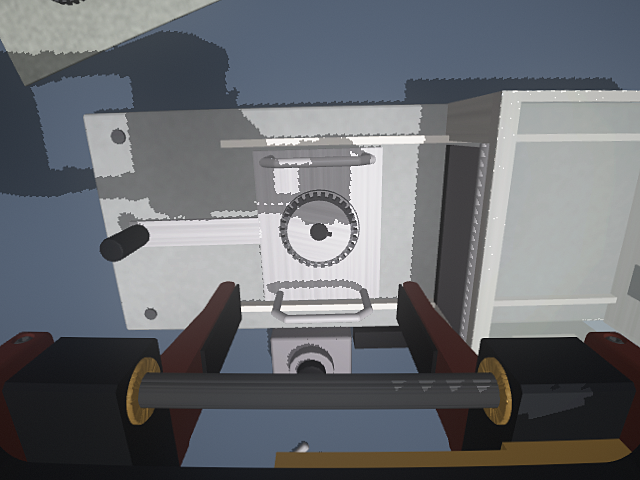

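Gear68 sits at (319,229), on the predicted circle centre (319.6,230). Gear54 has been knocked to about (0.516, 0.335). Now to gear61.

Call:
{"op": "arm_command", "data": {"motion": [{"dx": 0.015,"dy": -0.014,"dz": 0,"rx": -0.2,"ry": 0,"rz": 0},{"dx": 0.03,"dy": -0.028,"dz": 0,"rx": 0,"ry": 0,"rz": 0},{"dx": 0.034,"dy": -0.032,"dz": 0,"rx": 0,"ry": 0,"rz": 0},{"dx": 0.034,"dy": -0.032,"dz": 0.01,"rx": 0,"ry": 0,"rz": 0},{"dx": 0.034,"dy": -0.032,"dz": 0.01,"rx": 0,"ry": 0,"rz": 0},{"dx": 0.034,"dy": -0.032,"dz": 0.015,"rx": 0,"ry": 0,"rz": 0},{"dx": 0.028,"dy": -0.027,"dz": 0.015,"rx": 0,"ry": 0,"rz": 0},{"dx": 0.0157,"dy": -0.0148,"dz": 0.005,"rx": 0,"ry": 0,"rz": 0},{"dx": 0,"dy": 0,"dz": 0,"rx": 0,"ry": 0,"rz": 0},{"dx": 0,"dy": 0,"dz": 0,"rx": 0,"ry": 0,"rz": 0}], "jaw": 92}}

```text
t: 13.85
tcp_pos: [0.4644, 0.1283, 0.1212]
tcp_rot: [2.526, 1.867, -0.002]
ft_force: [0.2, 0.0, 0.9]
grip_width: 0.0804
gripper_force: 0.0
```

```bash
cat > look.py <<'E'
from w import *
n=int(sys.argv[1]); xy=tuple(map(float,sys.argv[2:4])) 
st,im,d,C=shot(f"g{n}")
g=face(im,C,proj([*xy,.011],C)[0],win=int(sys.argv[4]) if len(sys.argv)>4 else 45)
delta((g[0],g[1],.006),-17)
E
python3 look.py 61 .4635 .1282
```

```text
face [0.4625 0.1246] d 0.0507 res 0.0019 px [316.4 242.4]
tcp [0.4649 0.1279 0.1217] yaw -17.13 tilt 0.04
tool rotvec to target deg [ 0.01  0.04 -0.13]
shift now-tool axes [-0.0037 -0.0013  0.1157]
shift in target axes [-0.0038 -0.0013  0.1157]
```

Call:
{"op": "arm_command", "data": {"motion": [{"dx": -0.0028,"dy": -0.0013,"dz": 0.035,"rx": 0,"ry": 0,"rz": 0},{"dx": 0,"dy": 0,"dz": 0.035,"rx": 0,"ry": 0,"rz": 0},{"dx": 0,"dy": 0,"dz": 0.028,"rx": 0,"ry": 0,"rz": 0},{"dx": 0,"dy": 0,"dz": 0.012,"rx": 0,"ry": 0,"rz": 0},{"dx": 0,"dy": 0,"dz": 0.005,"rx": 0,"ry": 0,"rz": 0},{"dx": 0,"dy": 0,"dz": 0,"rx": 0,"ry": 0,"rz": 0},{"dx": 0,"dy": 0,"dz": 0,"rx": 0,"ry": 0,"rz": 0},{"dx": 0,"dy": 0,"dz": 0,"rx": 0,"ry": 0,"rz": 0}]}}

```text
t: 14.7
tcp_pos: [0.464, 0.1264, 0.0091]
tcp_rot: [2.526, 1.865, 0.005]
ft_force: [0.5, 0.2, 0.0]
grip_width: 0.0809
gripper_force: 0.0
```

Call:
{"op": "arm_command", "data": {"motion": [{"dx": 0,"dy": 0,"dz": 0,"rx": 0,"ry": 0,"rz": 0},{"dx": 0,"dy": 0,"dz": 0,"rx": 0,"ry": 0,"rz": 0},{"dx": 0,"dy": 0,"dz": 0,"rx": 0,"ry": 0,"rz": 0},{"dx": 0,"dy": 0,"dz": 0,"rx": 0,"ry": 0,"rz": 0},{"dx": 0,"dy": 0,"dz": 0,"rx": 0,"ry": 0,"rz": 0},{"dx": 0,"dy": 0,"dz": 0,"rx": 0,"ry": 0,"rz": 0}], "jaw": 45, "force": 30}}

```text
t: 15.3
tcp_pos: [0.4631, 0.1264, 0.0077]
tcp_rot: [2.527, 1.866, 0.002]
ft_force: [-0.4, 0.1, 3.4]
grip_width: 0.0597
gripper_force: 30.0
```

```bash
cat > hand.py <<'E'
from w import *
st,im,d,C=shot("hand")
print("w",st["grip_width"],"F",st["gripper_force"],st["tcp_pos"])
M=R.from_rotvec(st["tcp_rot"]).as_matrix()
z=float(sys.argv[1]) if len(sys.argv)>1 else st["tcp_pos"][2]+.004
p=proj([*st["tcp_pos"][:2],z],C)[0]
g=face(im,C,p,z=z,win=80); print("face in tool",M.T@(np.r_[g,z]-st["tcp_pos"]))
# bore: dark blob nearest expected centre
gr=cv2.cvtColor(im,cv2.COLOR_RGB2GRAY); u,v=p.astype(int); m=(gr[v-40:v+40,u-40:u+40]<85).astype(np.uint8)
n,l,s,c=cv2.connectedComponentsWithStats(m); 
for i in range(1,n):
    if 60<s[i,4]<1500: q=c[i]+[u-40,v-40]; print("bore",s[i,2:5],M.T@(onplane([q],C,z)[0]-st["tcp_pos"]))
E
python3 hand.py .011
```

```text
w 0.05967271559157442 F 30.001182854175568 [0.4631 0.1264 0.0077]
face [0.4623 0.1245] d 0.0499 res 0.0015 px [318.4 297.8]
face in tool [-0.002  -0.0002 -0.0033]
bore [ 23  17 164] [ 0.0194 -0.0167 -0.0033]
bore [ 22  14 135] [ 0.0197  0.0157 -0.0032]
bore [ 36  29 763] [-0.0017  0.0005 -0.0033]
```

Call:
{"op": "arm_command", "data": {"motion": [{"dx": 0,"dy": 0,"dz": -0.03,"rx": 0,"ry": 0,"rz": 0},{"dx": 0,"dy": 0,"dz": -0.045,"rx": 0,"ry": 0,"rz": 0},{"dx": -0.01,"dy": 0.0096,"dz": -0.045,"rx": 0,"ry": 0,"rz": 0},{"dx": -0.02,"dy": 0.0193,"dz": 0,"rx": 0,"ry": 0,"rz": 0},{"dx": -0.03,"dy": 0.029,"dz": 0,"rx": 0,"ry": 0,"rz": 0},{"dx": -0.034,"dy": 0.0328,"dz": 0,"rx": 0,"ry": 0,"rz": 0},{"dx": -0.034,"dy": 0.0328,"dz": 0,"rx": 0,"ry": 0,"rz": 0},{"dx": -0.034,"dy": 0.0328,"dz": 0,"rx": 0,"ry": 0,"rz": 0},{"dx": -0.028,"dy": 0.027,"dz": 0,"rx": 0,"ry": 0,"rz": 0},{"dx": -0.02,"dy": 0.0193,"dz": 0,"rx": 0,"ry": 0,"rz": 0},{"dx": -0.01,"dy": 0.0099,"dz": 0.005,"rx": 0,"ry": 0,"rz": 0},{"dx": 0,"dy": 0,"dz": 0.025,"rx": 0,"ry": 0,"rz": 0},{"dx": 0,"dy": 0,"dz": 0.025,"rx": 0,"ry": 0,"rz": 0},{"dx": 0,"dy": 0,"dz": 0.01,"rx": 0,"ry": 0,"rz": 0},{"dx": 0,"dy": 0,"dz": 0,"rx": 0,"ry": 0,"rz": 0},{"dx": 0,"dy": 0,"dz": 0,"rx": 0,"ry": 0,"rz": 0}]}}

```text
t: 16.95
tcp_pos: [0.6014, -0.1461, 0.0632]
tcp_rot: [2.526, 1.866, 0.002]
ft_force: [-0.4, 0.6, -1.5]
grip_width: 0.0598
gripper_force: 30.0
```

```bash
python3 hand.py; python3 -c "
from h import *
delta((.6021,-.1463,.048),-17)"
```

```text
w 0.05984455057886828 F 29.99946266412735 [ 0.6014 -0.1461  0.0632]
face [ 0.5953 -0.1641] d 0.0778 res 0.0082 px [317.  306.7]
face in tool [-0.0189 -0.0005 -0.004 ]
bore [ 23  17 162] [ 0.0197 -0.0166 -0.004 ]
bore [ 21  14 131] [ 0.02    0.0157 -0.004 ]
bore [ 36  29 763] [-0.0013  0.0005 -0.004 ]
tcp [ 0.6018 -0.1463  0.064 ] yaw -17.09 tilt 0.17
tool rotvec to target deg [ 0.17 -0.03 -0.09]
shift now-tool axes [0.0001 0.0002 0.016 ]
shift in target axes [0.0001 0.0003 0.016 ]
```

Call:
{"op": "arm_command", "data": {"motion": [{"dx": 0,"dy": 0.0002,"dz": 0.007,"rx": 0,"ry": 0,"rz": 0},{"dx": 0,"dy": 0,"dz": 0.004,"rx": 0,"ry": 0,"rz": 0},{"dx": 0,"dy": 0,"dz": 0.002,"rx": 0,"ry": 0,"rz": 0},{"dx": 0,"dy": 0,"dz": 0.001,"rx": 0,"ry": 0,"rz": 0},{"dx": 0,"dy": 0,"dz": 0.001,"rx": 0,"ry": 0,"rz": 0},{"dx": 0,"dy": 0,"dz": 0.001,"rx": 0,"ry": 0,"rz": 0},{"dx": 0,"dy": 0,"dz": 0,"rx": 0,"ry": 0,"rz": 0},{"dx": 0,"dy": 0,"dz": 0,"rx": 0,"ry": 0,"rz": 0},{"dx": 0,"dy": 0,"dz": 0,"rx": 0,"ry": 0,"rz": 0}]}}

```text
t: 17.9
tcp_pos: [0.6015, -0.1467, 0.0477]
tcp_rot: [2.527, 1.865, 0.002]
ft_force: [-3.5, 1.1, 4.8]
grip_width: 0.0592
gripper_force: 30.0
```

Call:
{"op": "arm_command", "data": {"motion": [{"dx": 0,"dy": 0,"dz": 0,"rx": 0,"ry": 0,"rz": 0},{"dx": 0,"dy": 0,"dz": 0,"rx": 0,"ry": 0,"rz": 0},{"dx": 0,"dy": 0,"dz": 0,"rx": 0,"ry": 0,"rz": 0},{"dx": 0,"dy": 0,"dz": -0.01,"rx": 0,"ry": 0,"rz": 0},{"dx": 0,"dy": 0,"dz": -0.03,"rx": 0,"ry": 0,"rz": 0},{"dx": 0,"dy": 0,"dz": -0.04,"rx": 0,"ry": 0,"rz": 0},{"dx": 0.0255,"dy": -0.0126,"dz": -0.01,"rx": 0,"ry": 0,"rz": 0},{"dx": 0.04,"dy": -0.021,"dz": 0,"rx": 0,"ry": 0,"rz": 0},{"dx": 0.042,"dy": -0.021,"dz": 0,"rx": 0,"ry": 0,"rz": 0},{"dx": 0.042,"dy": -0.021,"dz": 0,"rx": 0,"ry": 0,"rz": 0},{"dx": 0.042,"dy": -0.021,"dz": 0,"rx": 0,"ry": 0,"rz": 0},{"dx": 0.042,"dy": -0.021,"dz": 0,"rx": 0,"ry": 0,"rz": 0},{"dx": 0.042,"dy": -0.021,"dz": 0,"rx": 0,"ry": 0,"rz": 0},{"dx": 0.042,"dy": -0.021,"dz": 0,"rx": 0,"ry": 0,"rz": 0},{"dx": 0.042,"dy": -0.021,"dz": 0,"rx": 0,"ry": 0,"rz": 0},{"dx": 0.037,"dy": -0.021,"dz": 0,"rx": 0,"ry": 0,"rz": 0},{"dx": 0.025,"dy": -0.013,"dz": 0,"rx": 0,"ry": 0,"rz": 0},{"dx": 0.0135,"dy": -0.008,"dz": 0.01,"rx": 0,"ry": 0,"rz": 0},{"dx": 0,"dy": 0,"dz": 0,"rx": 0,"ry": 0,"rz": 0},{"dx": 0,"dy": 0,"dz": 0,"rx": 0,"ry": 0,"rz": 0}], "jaw": 82}}

```text
t: 19.9
tcp_pos: [0.5167, 0.3335, 0.1258]
tcp_rot: [2.527, 1.865, -0.001]
ft_force: [0.5, -0.1, 1.0]
grip_width: 0.0718
gripper_force: 0.0
```

```bash
python3 look.py 54 .5157 .3349; python3 -c "
from w import *
survey()"
```

```text
face [0.5152 0.3318] d 0.0447 res 0.0023 px [316.5 234.2]
tcp [0.517  0.3332 0.1262] yaw -17.19 tilt 0.06
tool rotvec to target deg [ 0.05  0.04 -0.19]
shift now-tool axes [-0.0018 -0.0014  0.1202]
shift in target axes [-0.0019 -0.0013  0.1202]
```

Call:
{"op": "arm_command", "data": {"motion": [{"dx": -0.0018,"dy": -0.0013,"dz": 0.035,"rx": 0,"ry": 0,"rz": -0.15},{"dx": 0,"dy": 0,"dz": 0.035,"rx": 0,"ry": 0,"rz": 0},{"dx": 0,"dy": 0,"dz": 0.03,"rx": 0,"ry": 0,"rz": 0},{"dx": 0,"dy": 0,"dz": 0.014,"rx": 0,"ry": 0,"rz": 0},{"dx": 0,"dy": 0,"dz": 0.006,"rx": 0,"ry": 0,"rz": 0},{"dx": 0,"dy": 0,"dz": 0,"rx": 0,"ry": 0,"rz": 0},{"dx": 0,"dy": 0,"dz": 0,"rx": 0,"ry": 0,"rz": 0},{"dx": 0,"dy": 0,"dz": 0,"rx": 0,"ry": 0,"rz": 0}]}}

```text
t: 20.8
tcp_pos: [0.5161, 0.3338, 0.0086]
tcp_rot: [2.524, 1.869, 0.006]
ft_force: [0.5, -0.9, 0.7]
grip_width: 0.0719
gripper_force: 0.0
```

Call:
{"op": "arm_command", "data": {"motion": [{"dx": 0,"dy": 0,"dz": 0,"rx": 0,"ry": 0,"rz": 0},{"dx": 0,"dy": 0,"dz": 0,"rx": 0,"ry": 0,"rz": 0},{"dx": 0,"dy": 0,"dz": 0,"rx": 0,"ry": 0,"rz": 0},{"dx": 0,"dy": 0,"dz": 0,"rx": 0,"ry": 0,"rz": 0},{"dx": 0,"dy": 0,"dz": 0,"rx": 0,"ry": 0,"rz": 0},{"dx": 0,"dy": 0,"dz": 0,"rx": 0,"ry": 0,"rz": 0}], "jaw": 40, "force": 30}}

```text
t: 21.4
tcp_pos: [0.5152, 0.3335, 0.007]
tcp_rot: [2.525, 1.869, 0.002]
ft_force: [-0.4, 0.7, 2.7]
grip_width: 0.0524
gripper_force: 30.0
```

```bash
python3 hand.py .011; python3 -c "
from h import *
delta((.6015,-.1481,.12),-17)"
```

```text
w 0.052390178804505624 F 30.00092715024948 [0.5152 0.3335 0.007 ]
face [0.5148 0.3329] d 0.0423 res 0.0018 px [320.1 300.9]
face in tool [-0.0007 -0.0002 -0.004 ]
bore [ 34  31 390] [ 0.0177 -0.0145 -0.0041]
bore [ 33  26 340] [ 0.0184  0.0135 -0.004 ]
bore [ 39  28 776] [-0.0004 -0.0007 -0.004 ]
bore [ 16  22 129] [-0.0154  0.0172 -0.004 ]
tcp [0.5152 0.3335 0.007 ] yaw -16.97 tilt 0.09
tool rotvec to target deg [ 0.08 -0.06  0.03]
shift now-tool axes [-0.4353  0.2233 -0.1132]
shift in target axes [-0.4353  0.2234 -0.113 ]
```

Call:
{"op": "arm_command", "data": {"motion": [{"dx": 0,"dy": 0,"dz": -0.03,"rx": 0,"ry": 0,"rz": 0},{"dx": 0,"dy": 0,"dz": -0.045,"rx": 0,"ry": 0,"rz": 0},{"dx": -0.012,"dy": 0.006,"dz": -0.045,"rx": 0,"ry": 0,"rz": 0},{"dx": -0.03,"dy": 0.0154,"dz": 0,"rx": 0,"ry": 0,"rz": 0},{"dx": -0.042,"dy": 0.0216,"dz": 0,"rx": 0,"ry": 0,"rz": 0},{"dx": -0.042,"dy": 0.0216,"dz": 0,"rx": 0,"ry": 0,"rz": 0},{"dx": -0.042,"dy": 0.0216,"dz": 0,"rx": 0,"ry": 0,"rz": 0},{"dx": -0.042,"dy": 0.0216,"dz": 0,"rx": 0,"ry": 0,"rz": 0},{"dx": -0.042,"dy": 0.0216,"dz": 0,"rx": 0,"ry": 0,"rz": 0},{"dx": -0.042,"dy": 0.0216,"dz": 0,"rx": 0,"ry": 0,"rz": 0},{"dx": -0.042,"dy": 0.0216,"dz": 0,"rx": 0,"ry": 0,"rz": 0},{"dx": -0.042,"dy": 0.0216,"dz": 0,"rx": 0,"ry": 0,"rz": 0},{"dx": -0.032,"dy": 0.0164,"dz": 0,"rx": 0,"ry": 0,"rz": 0},{"dx": -0.02,"dy": 0.0102,"dz": 0,"rx": 0,"ry": 0,"rz": 0},{"dx": -0.0047,"dy": 0.0026,"dz": 0.005,"rx": 0,"ry": 0,"rz": 0},{"dx": 0,"dy": 0,"dz": 0.025,"rx": 0,"ry": 0,"rz": 0},{"dx": 0,"dy": 0,"dz": 0.02,"rx": 0,"ry": 0,"rz": 0},{"dx": 0,"dy": 0,"dz": 0.01,"rx": 0,"ry": 0,"rz": 0},{"dx": 0,"dy": 0,"dz": 0,"rx": 0,"ry": 0,"rz": 0},{"dx": 0,"dy": 0,"dz": 0,"rx": 0,"ry": 0,"rz": 0}]}}

```text
t: 23.45
tcp_pos: [0.6019, -0.147, 0.067]
tcp_rot: [2.524, 1.87, 0.002]
ft_force: [0.8, 0.1, -1.5]
grip_width: 0.0528
gripper_force: 30.0
```

```bash
python3 hand.py|grep -E "w |bore"; python3 -c "
from h import *
delta((.6017,-.1475,.0555),-17)"
```

```text
w 0.05280456368379312 F 29.999000430107117 [ 0.6019 -0.147   0.067 ]
bore [ 36  31 402] [ 0.0179 -0.0145 -0.004 ]
bore [ 32  26 346] [ 0.0185  0.0137 -0.004 ]
bore [ 39  28 770] [-0.0004 -0.0007 -0.004 ]
bore [ 20  22 119] [-0.0152  0.0172 -0.004 ]
tcp [ 0.6023 -0.1473  0.0677] yaw -16.94 tilt 0.15
tool rotvec to target deg [ 0.14 -0.03  0.06]
shift now-tool axes [-0.0004 -0.0005  0.0122]
shift in target axes [-0.0004 -0.0005  0.0122]
```

Call:
{"op": "arm_command", "data": {"motion": [{"dx": -0.0004,"dy": -0.0005,"dz": 0.004,"rx": 0,"ry": 0,"rz": 0},{"dx": 0,"dy": 0,"dz": 0.003,"rx": 0,"ry": 0,"rz": 0},{"dx": 0,"dy": 0,"dz": 0.002,"rx": 0,"ry": 0,"rz": 0},{"dx": 0,"dy": 0,"dz": 0.0015,"rx": 0,"ry": 0,"rz": 0},{"dx": 0,"dy": 0,"dz": 0.001,"rx": 0,"ry": 0,"rz": 0},{"dx": 0,"dy": 0,"dz": 0.001,"rx": 0,"ry": 0,"rz": 0},{"dx": 0,"dy": 0,"dz": 0,"rx": 0,"ry": 0,"rz": 0},{"dx": 0,"dy": 0,"dz": 0,"rx": 0,"ry": 0,"rz": 0},{"dx": 0,"dy": 0,"dz": 0,"rx": 0,"ry": 0,"rz": 0}]}}

```text
t: 24.4
tcp_pos: [0.6012, -0.148, 0.0549]
tcp_rot: [2.524, 1.869, 0.002]
ft_force: [-4.0, 1.6, 5.2]
grip_width: 0.0526
gripper_force: 30.0
```

Call:
{"op": "arm_command", "data": {"motion": [{"dx": 0,"dy": 0,"dz": 0,"rx": 0,"ry": 0,"rz": 0},{"dx": 0,"dy": 0,"dz": 0,"rx": 0,"ry": 0,"rz": 0},{"dx": 0,"dy": 0,"dz": 0,"rx": 0,"ry": 0,"rz": 0},{"dx": 0,"dy": 0,"dz": -0.01,"rx": 0,"ry": 0,"rz": 0},{"dx": 0,"dy": 0,"dz": -0.03,"rx": 0,"ry": 0,"rz": 0},{"dx": 0,"dy": 0,"dz": -0.035,"rx": 0,"ry": 0,"rz": 0},{"dx": 0.016,"dy": -0.012,"dz": -0.005,"rx": 0,"ry": 0,"rz": 0},{"dx": 0.03,"dy": -0.0226,"dz": 0,"rx": 0,"ry": 0,"rz": 0},{"dx": 0.036,"dy": -0.0273,"dz": 0,"rx": 0,"ry": 0,"rz": 0},{"dx": 0.036,"dy": -0.0273,"dz": 0,"rx": 0,"ry": 0,"rz": 0},{"dx": 0.036,"dy": -0.0273,"dz": 0,"rx": 0,"ry": 0,"rz": 0},{"dx": 0.036,"dy": -0.0273,"dz": 0,"rx": 0,"ry": 0,"rz": 0},{"dx": 0.036,"dy": -0.0273,"dz": 0,"rx": 0,"ry": 0,"rz": 0},{"dx": 0.036,"dy": -0.0273,"dz": 0,"rx": 0,"ry": 0,"rz": 0},{"dx": 0.032,"dy": -0.0242,"dz": 0,"rx": 0,"ry": 0,"rz": 0},{"dx": 0.026,"dy": -0.0197,"dz": 0.01,"rx": 0,"ry": 0,"rz": 0},{"dx": 0.0178,"dy": -0.0131,"dz": 0,"rx": 0,"ry": 0,"rz": 0},{"dx": 0,"dy": 0,"dz": 0,"rx": 0,"ry": 0,"rz": 0},{"dx": 0,"dy": 0,"dz": 0,"rx": 0,"ry": 0,"rz": 0}], "jaw": 75}}

```text
t: 26.3
tcp_pos: [0.4556, 0.2497, 0.1245]
tcp_rot: [2.523, 1.87, 0.002]
ft_force: [-0.3, 0.3, 0.4]
grip_width: 0.066
gripper_force: 0.0
```

```bash
python3 look.py 47 .4555 .249 35; python3 -c "
from w import *
survey()"
```

```text
face [0.4543 0.2478] d 0.0362 res 0.0015 px [316.3 242. ]
tcp [0.4558 0.2492 0.1245] yaw -16.98 tilt 0.11
tool rotvec to target deg [ 0.1  -0.03  0.02]
shift now-tool axes [-0.0018 -0.0013  0.1185]
shift in target axes [-0.0017 -0.0011  0.1185]
side: d 38.4 at 0.5499 0.2386
```

Call:
{"op": "arm_command", "data": {"motion": [{"dx": -0.0014,"dy": -0.0012,"dz": 0.035,"rx": 0,"ry": 0,"rz": 0},{"dx": 0,"dy": 0,"dz": 0.035,"rx": 0,"ry": 0,"rz": 0},{"dx": 0,"dy": 0,"dz": 0.028,"rx": 0,"ry": 0,"rz": 0},{"dx": 0,"dy": 0,"dz": 0.014,"rx": 0,"ry": 0,"rz": 0},{"dx": 0,"dy": 0,"dz": 0.006,"rx": 0,"ry": 0,"rz": 0},{"dx": 0,"dy": 0,"dz": 0,"rx": 0,"ry": 0,"rz": 0},{"dx": 0,"dy": 0,"dz": 0,"rx": 0,"ry": 0,"rz": 0},{"dx": 0,"dy": 0,"dz": 0,"rx": 0,"ry": 0,"rz": 0}]}}

```text
t: 27.2
tcp_pos: [0.455, 0.2492, 0.0077]
tcp_rot: [2.524, 1.869, 0.006]
ft_force: [0.7, -0.1, 0.3]
grip_width: 0.0662
gripper_force: 0.0
```

Call:
{"op": "arm_command", "data": {"motion": [{"dx": 0,"dy": 0,"dz": 0,"rx": 0,"ry": 0,"rz": 0},{"dx": 0,"dy": 0,"dz": 0,"rx": 0,"ry": 0,"rz": 0},{"dx": 0,"dy": 0,"dz": 0,"rx": 0,"ry": 0,"rz": 0},{"dx": 0,"dy": 0,"dz": 0,"rx": 0,"ry": 0,"rz": 0},{"dx": 0,"dy": 0,"dz": 0,"rx": 0,"ry": 0,"rz": 0},{"dx": 0,"dy": 0,"dz": 0,"rx": 0,"ry": 0,"rz": 0}], "jaw": 30, "force": 30}}

```text
t: 27.8
tcp_pos: [0.4541, 0.2489, 0.0063]
tcp_rot: [2.524, 1.869, 0.002]
ft_force: [-0.7, 0.0, 3.5]
grip_width: 0.0459
gripper_force: 30.0
```

```bash
python3 hand.py .011; python3 -c "
from h import *
delta((.6015,-.1481,.12),-17)"
```

```text
w 0.04585662155991185 F 30.001157820224762 [0.4541 0.2489 0.0063]
face [0.4539 0.2484] d 0.0351 res 0.0003 px [320.  305.5]
face in tool [-0.0006 -0.0001 -0.0047]
bore [ 32  35 774] [-0.0011  0.0001 -0.0047]
tcp [0.4541 0.2489 0.0063] yaw -16.97 tilt 0.09
tool rotvec to target deg [ 0.08 -0.05  0.03]
shift now-tool axes [-0.3366  0.257  -0.1136]
shift in target axes [-0.3366  0.257  -0.1137]
```

Call:
{"op": "arm_command", "data": {"motion": [{"dx": 0,"dy": 0,"dz": -0.03,"rx": 0,"ry": 0,"rz": 0},{"dx": 0,"dy": 0,"dz": -0.045,"rx": 0,"ry": 0,"rz": 0},{"dx": -0.012,"dy": 0.0092,"dz": -0.045,"rx": 0,"ry": 0,"rz": 0},{"dx": -0.03,"dy": 0.023,"dz": 0,"rx": 0,"ry": 0,"rz": 0},{"dx": -0.036,"dy": 0.0275,"dz": 0,"rx": 0,"ry": 0,"rz": 0},{"dx": -0.036,"dy": 0.0275,"dz": 0,"rx": 0,"ry": 0,"rz": 0},{"dx": -0.036,"dy": 0.0275,"dz": 0,"rx": 0,"ry": 0,"rz": 0},{"dx": -0.036,"dy": 0.0275,"dz": 0,"rx": 0,"ry": 0,"rz": 0},{"dx": -0.036,"dy": 0.0275,"dz": 0,"rx": 0,"ry": 0,"rz": 0},{"dx": -0.036,"dy": 0.0275,"dz": 0,"rx": 0,"ry": 0,"rz": 0},{"dx": -0.032,"dy": 0.0245,"dz": 0,"rx": 0,"ry": 0,"rz": 0},{"dx": -0.026,"dy": 0.02,"dz": 0,"rx": 0,"ry": 0,"rz": 0},{"dx": -0.0145,"dy": 0.011,"dz": 0,"rx": 0,"ry": 0,"rz": 0},{"dx": -0.0055,"dy": 0.004,"dz": 0.005,"rx": 0,"ry": 0,"rz": 0},{"dx": 0,"dy": 0,"dz": 0.025,"rx": 0,"ry": 0,"rz": 0},{"dx": 0,"dy": 0,"dz": 0.015,"rx": 0,"ry": 0,"rz": 0},{"dx": 0,"dy": 0,"dz": 0.007,"rx": 0,"ry": 0,"rz": 0},{"dx": 0,"dy": 0,"dz": 0,"rx": 0,"ry": 0,"rz": 0},{"dx": 0,"dy": 0,"dz": 0,"rx": 0,"ry": 0,"rz": 0}]}}

```text
t: 29.75
tcp_pos: [0.6015, -0.147, 0.0747]
tcp_rot: [2.523, 1.87, 0.002]
ft_force: [0.3, -0.4, 0.0]
grip_width: 0.0458
gripper_force: 30.0
```

```bash
python3 hand.py|grep -E "w |bore"; python3 -c "
from h import *
delta((.6015,-.1476,.0628),-17)"
```

```text
w 0.045779012164407246 F 29.999297261238098 [ 0.6015 -0.147   0.0747]
bore [ 32  35 775] [-0.0014  0.0001 -0.004 ]
tcp [ 0.6018 -0.1472  0.0752] yaw -16.94 tilt 0.15
tool rotvec to target deg [ 0.14 -0.03  0.06]
shift now-tool axes [-0.0005 -0.0002  0.0124]
shift in target axes [-0.0005 -0.0002  0.0124]
```

Call:
{"op": "arm_command", "data": {"motion": [{"dx": -0.0003,"dy": -0.0002,"dz": 0.004,"rx": 0,"ry": 0,"rz": 0},{"dx": 0,"dy": 0,"dz": 0.003,"rx": 0,"ry": 0,"rz": 0},{"dx": 0,"dy": 0,"dz": 0.002,"rx": 0,"ry": 0,"rz": 0},{"dx": 0,"dy": 0,"dz": 0.0015,"rx": 0,"ry": 0,"rz": 0},{"dx": 0,"dy": 0,"dz": 0.001,"rx": 0,"ry": 0,"rz": 0},{"dx": 0,"dy": 0,"dz": 0.001,"rx": 0,"ry": 0,"rz": 0},{"dx": 0,"dy": 0,"dz": 0,"rx": 0,"ry": 0,"rz": 0},{"dx": 0,"dy": 0,"dz": 0,"rx": 0,"ry": 0,"rz": 0},{"dx": 0,"dy": 0,"dz": 0,"rx": 0,"ry": 0,"rz": 0}]}}

```text
t: 30.7
tcp_pos: [0.6011, -0.1479, 0.0623]
tcp_rot: [2.524, 1.869, 0.002]
ft_force: [-3.0, 0.2, 5.4]
grip_width: 0.0455
gripper_force: 30.0
```

Call:
{"op": "arm_command", "data": {"motion": [{"dx": 0,"dy": 0,"dz": 0,"rx": 0,"ry": 0,"rz": 0},{"dx": 0,"dy": 0,"dz": 0,"rx": 0,"ry": 0,"rz": 0},{"dx": 0,"dy": 0,"dz": 0,"rx": 0,"ry": 0,"rz": 0},{"dx": 0,"dy": 0,"dz": -0.01,"rx": 0,"ry": 0,"rz": 0},{"dx": 0,"dy": 0,"dz": -0.03,"rx": 0,"ry": 0,"rz": 0},{"dx": 0,"dy": 0,"dz": -0.03,"rx": 0,"ry": 0,"rz": 0},{"dx": 0.017,"dy": -0.0078,"dz": 0,"rx": 0,"ry": 0,"rz": 0},{"dx": 0.032,"dy": -0.0146,"dz": 0,"rx": 0,"ry": 0,"rz": 0},{"dx": 0.04,"dy": -0.0182,"dz": 0,"rx": 0,"ry": 0,"rz": 0},{"dx": 0.04,"dy": -0.0182,"dz": 0,"rx": 0,"ry": 0,"rz": 0},{"dx": 0.04,"dy": -0.0182,"dz": 0,"rx": 0,"ry": 0,"rz": 0},{"dx": 0.04,"dy": -0.0182,"dz": 0,"rx": 0,"ry": 0,"rz": 0},{"dx": 0.04,"dy": -0.0182,"dz": 0,"rx": 0,"ry": 0,"rz": 0},{"dx": 0.04,"dy": -0.0182,"dz": 0,"rx": 0,"ry": 0,"rz": 0},{"dx": 0.035,"dy": -0.016,"dz": 0,"rx": 0,"ry": 0,"rz": 0},{"dx": 0.02,"dy": -0.0091,"dz": 0.007,"rx": 0,"ry": 0,"rz": 0},{"dx": 0.0104,"dy": -0.005,"dz": 0,"rx": 0,"ry": 0,"rz": 0},{"dx": 0,"dy": 0,"dz": 0,"rx": 0,"ry": 0,"rz": 0},{"dx": 0,"dy": 0,"dz": 0,"rx": 0,"ry": 0,"rz": 0}], "jaw": 66}}

```text
t: 32.6
tcp_pos: [0.5499, 0.2377, 0.1246]
tcp_rot: [2.524, 1.868, 0.001]
ft_force: [0.2, -0.2, -0.2]
grip_width: 0.0582
gripper_force: 0.0
```

```bash
python3 look.py 40 .5499 .2385 30; python3 -c "
from w import *
survey()"
```

```text
face [0.5499 0.2345] d 0.0307 res 0.0023 px [318.6 240.3]
tcp [0.5501 0.2373 0.1248] yaw -17.04 tilt 0.08
tool rotvec to target deg [ 0.08 -0.01 -0.04]
shift now-tool axes [-0.0028  0.0005  0.1188]
shift in target axes [-0.0028  0.0006  0.1188]
```

Call:
{"op": "arm_command", "data": {"motion": [{"dx": -0.002,"dy": 0.0003,"dz": 0.035,"rx": 0,"ry": 0,"rz": 0},{"dx": 0,"dy": 0,"dz": 0.035,"rx": 0,"ry": 0,"rz": 0},{"dx": 0,"dy": 0,"dz": 0.028,"rx": 0,"ry": 0,"rz": 0},{"dx": 0,"dy": 0,"dz": 0.014,"rx": 0,"ry": 0,"rz": 0},{"dx": 0,"dy": 0,"dz": 0.006,"rx": 0,"ry": 0,"rz": 0},{"dx": 0,"dy": 0,"dz": 0,"rx": 0,"ry": 0,"rz": 0},{"dx": 0,"dy": 0,"dz": 0,"rx": 0,"ry": 0,"rz": 0},{"dx": 0,"dy": 0,"dz": 0,"rx": 0,"ry": 0,"rz": 0}]}}

```text
t: 33.5
tcp_pos: [0.5507, 0.2367, 0.0085]
tcp_rot: [2.524, 1.868, 0.006]
ft_force: [0.3, 0.4, -0.4]
grip_width: 0.058
gripper_force: 0.0
```

Call:
{"op": "arm_command", "data": {"motion": [{"dx": 0,"dy": 0,"dz": 0,"rx": 0,"ry": 0,"rz": 0},{"dx": 0,"dy": 0,"dz": 0,"rx": 0,"ry": 0,"rz": 0},{"dx": 0,"dy": 0,"dz": 0,"rx": 0,"ry": 0,"rz": 0},{"dx": 0,"dy": 0,"dz": 0,"rx": 0,"ry": 0,"rz": 0},{"dx": 0,"dy": 0,"dz": 0,"rx": 0,"ry": 0,"rz": 0},{"dx": 0,"dy": 0,"dz": 0,"rx": 0,"ry": 0,"rz": 0}], "jaw": 25, "force": 30}}

```text
t: 34.1
tcp_pos: [0.5498, 0.2365, 0.007]
tcp_rot: [2.524, 1.869, 0.002]
ft_force: [-0.2, -0.1, 3.9]
grip_width: 0.0385
gripper_force: 30.0
```

```bash
python3 hand.py .011; python3 -c "
from h import *
delta((.6012,-.1482,.12),-17)"
```

```text
w 0.038463896379459 F 30.00154674053192 [0.5498 0.2365 0.007 ]
face [0.5494 0.2354] d 0.0279 res 0.0003 px [319.3 307.1]
face in tool [-0.0012 -0.0001 -0.004 ]
bore [ 37  29 777] [-0.0015 -0.0006 -0.004 ]
tcp [0.5498 0.2365 0.007 ] yaw -16.97 tilt 0.1
tool rotvec to target deg [ 0.08 -0.05  0.03]
shift now-tool axes [-0.3529  0.1616 -0.1131]
shift in target axes [-0.3529  0.1616 -0.113 ]
```

Call:
{"op": "arm_command", "data": {"motion": [{"dx": 0,"dy": 0,"dz": -0.03,"rx": 0,"ry": 0,"rz": 0},{"dx": 0,"dy": 0,"dz": -0.045,"rx": 0,"ry": 0,"rz": 0},{"dx": -0.017,"dy": 0.0078,"dz": -0.045,"rx": 0,"ry": 0,"rz": 0},{"dx": -0.032,"dy": 0.0147,"dz": 0,"rx": 0,"ry": 0,"rz": 0},{"dx": -0.04,"dy": 0.0184,"dz": 0,"rx": 0,"ry": 0,"rz": 0},{"dx": -0.04,"dy": 0.0184,"dz": 0,"rx": 0,"ry": 0,"rz": 0},{"dx": -0.04,"dy": 0.0184,"dz": 0,"rx": 0,"ry": 0,"rz": 0},{"dx": -0.04,"dy": 0.0184,"dz": 0,"rx": 0,"ry": 0,"rz": 0},{"dx": -0.04,"dy": 0.0184,"dz": 0,"rx": 0,"ry": 0,"rz": 0},{"dx": -0.04,"dy": 0.0184,"dz": 0,"rx": 0,"ry": 0,"rz": 0},{"dx": -0.034,"dy": 0.0156,"dz": 0,"rx": 0,"ry": 0,"rz": 0},{"dx": -0.02,"dy": 0.0092,"dz": 0,"rx": 0,"ry": 0,"rz": 0},{"dx": -0.0087,"dy": 0.0039,"dz": 0.005,"rx": 0,"ry": 0,"rz": 0},{"dx": 0,"dy": 0,"dz": 0.02,"rx": 0,"ry": 0,"rz": 0},{"dx": 0,"dy": 0,"dz": 0.015,"rx": 0,"ry": 0,"rz": 0},{"dx": 0,"dy": 0,"dz": 0.004,"rx": 0,"ry": 0,"rz": 0},{"dx": 0,"dy": 0,"dz": 0,"rx": 0,"ry": 0,"rz": 0},{"dx": 0,"dy": 0,"dz": 0,"rx": 0,"ry": 0,"rz": 0}]}}

```text
t: 35.95
tcp_pos: [0.6017, -0.1466, 0.0831]
tcp_rot: [2.523, 1.87, 0.002]
ft_force: [-0.7, 0.5, -0.8]
grip_width: 0.0382
gripper_force: 30.0
```

```bash
python3 hand.py|grep -E "w |bore"; python3 -c "
from h import *
delta((.6015,-.1471,.0715),-17)"
```

```text
w 0.03824297607202976 F 29.99973088502884 [ 0.6017 -0.1466  0.0831]
bore [ 37  29 777] [-0.0014 -0.0006 -0.004 ]
tcp [ 0.6019 -0.1468  0.0835] yaw -16.93 tilt 0.14
tool rotvec to target deg [ 0.13 -0.02  0.07]
shift now-tool axes [-0.0004 -0.0003  0.012 ]
shift in target axes [-0.0004 -0.0003  0.012 ]
```

Call:
{"op": "arm_command", "data": {"motion": [{"dx": -0.0003,"dy": -0.0003,"dz": 0.004,"rx": 0,"ry": 0,"rz": 0},{"dx": 0,"dy": 0,"dz": 0.003,"rx": 0,"ry": 0,"rz": 0},{"dx": 0,"dy": 0,"dz": 0.002,"rx": 0,"ry": 0,"rz": 0},{"dx": 0,"dy": 0,"dz": 0.001,"rx": 0,"ry": 0,"rz": 0},{"dx": 0,"dy": 0,"dz": 0.001,"rx": 0,"ry": 0,"rz": 0},{"dx": 0,"dy": 0,"dz": 0.001,"rx": 0,"ry": 0,"rz": 0},{"dx": 0,"dy": 0,"dz": 0,"rx": 0,"ry": 0,"rz": 0},{"dx": 0,"dy": 0,"dz": 0,"rx": 0,"ry": 0,"rz": 0},{"dx": 0,"dy": 0,"dz": 0,"rx": 0,"ry": 0,"rz": 0}]}}

```text
t: 36.9
tcp_pos: [0.6011, -0.1474, 0.071]
tcp_rot: [2.524, 1.869, 0.002]
ft_force: [-2.6, -0.1, 2.3]
grip_width: 0.0386
gripper_force: 30.0
```

Call:
{"op": "arm_command", "data": {"motion": [{"dx": 0,"dy": 0,"dz": 0,"rx": 0,"ry": 0,"rz": 0},{"dx": 0,"dy": 0,"dz": 0,"rx": 0,"ry": 0,"rz": 0},{"dx": 0,"dy": 0,"dz": 0,"rx": 0,"ry": 0,"rz": 0},{"dx": 0,"dy": 0,"dz": -0.01,"rx": 0,"ry": 0,"rz": 0},{"dx": 0,"dy": 0,"dz": -0.025,"rx": 0,"ry": 0,"rz": 0},{"dx": 0,"dy": 0,"dz": -0.025,"rx": 0,"ry": 0,"rz": 0},{"dx": 0.017,"dy": -0.0084,"dz": 0,"rx": 0,"ry": 0,"rz": 0},{"dx": 0.032,"dy": -0.0158,"dz": 0,"rx": 0,"ry": 0,"rz": 0},{"dx": 0.04,"dy": -0.0198,"dz": 0,"rx": 0,"ry": 0,"rz": 0},{"dx": 0.04,"dy": -0.0198,"dz": 0,"rx": 0,"ry": 0,"rz": 0},{"dx": 0.04,"dy": -0.0198,"dz": 0,"rx": 0,"ry": 0,"rz": 0},{"dx": 0.04,"dy": -0.0198,"dz": 0,"rx": 0,"ry": 0,"rz": 0},{"dx": 0.026,"dy": -0.0128,"dz": 0,"rx": 0,"ry": 0,"rz": 0},{"dx": 0.0202,"dy": -0.01,"dz": 0.007,"rx": 0,"ry": 0,"rz": 0},{"dx": 0,"dy": 0,"dz": 0,"rx": 0,"ry": 0,"rz": 0},{"dx": 0,"dy": 0,"dz": 0,"rx": 0,"ry": 0,"rz": 0}], "jaw": 59}}

```text
t: 38.5
tcp_pos: [0.5541, 0.134, 0.1228]
tcp_rot: [2.523, 1.871, -0.001]
ft_force: [-0.6, -0.1, -0.1]
grip_width: 0.0518
gripper_force: 0.0
```

```bash
python3 look.py 33 .555 .1335 28; python3 -c "
from w import *
survey()"
```

```text
face [0.5591 0.1299] d 0.0169 res 0.001 px [330.  238.9]
tcp [0.5545 0.1333 0.1232] yaw -16.96 tilt 0.04
tool rotvec to target deg [0.03 0.01 0.04]
shift now-tool axes [-0.0019  0.0054  0.1172]
shift in target axes [-0.0019  0.0055  0.1172]
```

```bash
python3 - <<'E'
from w import *
im=cv2.imread("pics/g33.png")[...,::-1];C=cam("wrist");z=.011
p=proj([.555,.1335,.011],C)[0].astype(int);print(p)
g=cv2.cvtColor(im,cv2.COLOR_RGB2GRAY);w=35
m=(g[p[1]-w:p[1]+w,p[0]-w:p[0]+w]<100).astype(np.uint8);m=cv2.morphologyEx(m,cv2.MORPH_CLOSE,np.ones((3,3)))
for c in cv2.findContours(m,cv2.RETR_EXTERNAL,cv2.CHAIN_APPROX_NONE)[0]:
    h=cv2.convexHull(c).reshape(-1,2)+p-w
    if cv2.contourArea(h)>100: (x,y),r=cv2.minEnclosingCircle(onplane(h,C,z)[:,:2].astype(np.float32)); print(x,y,2*r,h.min(0),h.max(0))
cv2.imwrite("pics/c33.png",cv2.resize(im[p[1]-60:p[1]+60,p[0]-80:p[0]+80],None,fx=4,fy=4)[...,::-1])
E
```

```text
[318 237]
0.5564026832580566 0.1305604875087738 0.03474136069417 [301 221] [338 257]
```

View pics/c33.png

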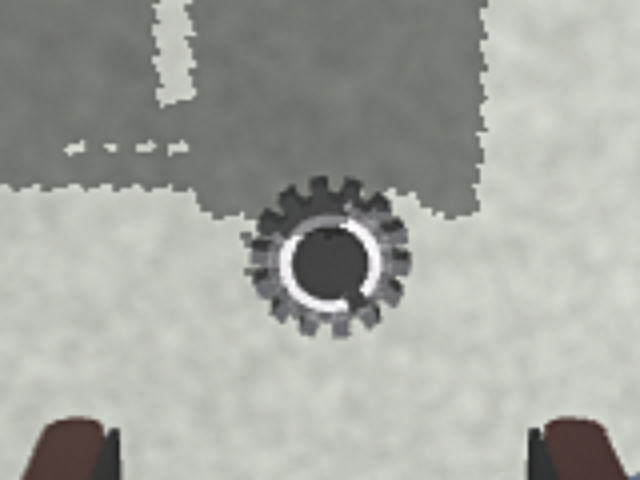

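The crop shows gear33's bore ring centred at crop (330,264), which is full-image (320.5,243).

```bash
python3 - <<'E'
from w import *
C=cam("wrist")
for q in [(320.5,243),(320,241.3)]:
    g=onplane([q],C,.011)[0]; print(g); delta((g[0],g[1],.006),-17)
E
```

```text
[0.5552 0.1285 0.011 ]
tcp [0.5548 0.1329 0.1234] yaw -17.01 tilt 0.05
tool rotvec to target deg [ 0.05 -0.   -0.01]
shift now-tool axes [-0.0041  0.0016  0.1174]
shift in target axes [-0.0041  0.0017  0.1174]
[0.5552 0.13   0.011 ]
tcp [0.5548 0.1329 0.1234] yaw -17.01 tilt 0.05
tool rotvec to target deg [ 0.05 -0.   -0.01]
shift now-tool axes [-0.0026  0.0012  0.1174]
shift in target axes [-0.0026  0.0013  0.1174]
```

Call:
{"op": "arm_command", "data": {"motion": [{"dx": -0.003,"dy": 0.0014,"dz": 0.035,"rx": 0,"ry": 0,"rz": 0},{"dx": 0,"dy": 0,"dz": 0.035,"rx": 0,"ry": 0,"rz": 0},{"dx": 0,"dy": 0,"dz": 0.028,"rx": 0,"ry": 0,"rz": 0},{"dx": 0,"dy": 0,"dz": 0.013,"rx": 0,"ry": 0,"rz": 0},{"dx": 0,"dy": 0,"dz": 0.006,"rx": 0,"ry": 0,"rz": 0},{"dx": 0,"dy": 0,"dz": 0,"rx": 0,"ry": 0,"rz": 0},{"dx": 0,"dy": 0,"dz": 0,"rx": 0,"ry": 0,"rz": 0},{"dx": 0,"dy": 0,"dz": 0,"rx": 0,"ry": 0,"rz": 0}]}}

```text
t: 39.4
tcp_pos: [0.5565, 0.1304, 0.0085]
tcp_rot: [2.524, 1.868, 0.006]
ft_force: [-0.1, 0.4, -0.5]
grip_width: 0.052
gripper_force: 0.0
```

Call:
{"op": "arm_command", "data": {"motion": [{"dx": 0,"dy": 0,"dz": 0,"rx": 0,"ry": 0,"rz": 0},{"dx": 0,"dy": 0,"dz": 0,"rx": 0,"ry": 0,"rz": 0},{"dx": 0,"dy": 0,"dz": 0,"rx": 0,"ry": 0,"rz": 0},{"dx": 0,"dy": 0,"dz": 0,"rx": 0,"ry": 0,"rz": 0},{"dx": 0,"dy": 0,"dz": 0,"rx": 0,"ry": 0,"rz": 0},{"dx": 0,"dy": 0,"dz": 0,"rx": 0,"ry": 0,"rz": 0}], "jaw": 20, "force": 30}}

```text
t: 40.0
tcp_pos: [0.5556, 0.1304, 0.0069]
tcp_rot: [2.524, 1.869, 0.002]
ft_force: [-1.2, 0.5, 2.5]
grip_width: 0.0317
gripper_force: 30.0
```

```bash
python3 hand.py .011; python3 -c "
from h import *
delta((.6012,-.1482,.12),-17)"
```

```text
w 0.03168323571289396 F 30.001269578933716 [0.5556 0.1304 0.0069]
face [0.5553 0.1299] d 0.0208 res 0.0002 px [318.9 306.2]
face in tool [-0.0005 -0.0001 -0.0041]
tcp [0.5555 0.1304 0.0068] yaw -16.97 tilt 0.08
tool rotvec to target deg [ 0.07 -0.04  0.03]
shift now-tool axes [-0.253   0.1251 -0.1132]
shift in target axes [-0.253   0.1251 -0.1132]
```

Call:
{"op": "arm_command", "data": {"motion": [{"dx": 0,"dy": 0,"dz": -0.03,"rx": 0,"ry": 0,"rz": 0},{"dx": 0,"dy": 0,"dz": -0.045,"rx": 0,"ry": 0,"rz": 0},{"dx": 0,"dy": 0,"dz": -0.045,"rx": 0,"ry": 0,"rz": 0},{"dx": -0.017,"dy": 0.0084,"dz": 0,"rx": 0,"ry": 0,"rz": 0},{"dx": -0.032,"dy": 0.0158,"dz": 0,"rx": 0,"ry": 0,"rz": 0},{"dx": -0.04,"dy": 0.0198,"dz": 0,"rx": 0,"ry": 0,"rz": 0},{"dx": -0.04,"dy": 0.0198,"dz": 0,"rx": 0,"ry": 0,"rz": 0},{"dx": -0.04,"dy": 0.0198,"dz": 0,"rx": 0,"ry": 0,"rz": 0},{"dx": -0.036,"dy": 0.0178,"dz": 0,"rx": 0,"ry": 0,"rz": 0},{"dx": -0.025,"dy": 0.0124,"dz": 0,"rx": 0,"ry": 0,"rz": 0},{"dx": -0.015,"dy": 0.0075,"dz": 0,"rx": 0,"ry": 0,"rz": 0},{"dx": -0.0075,"dy": 0.0038,"dz": 0.005,"rx": 0,"ry": 0,"rz": 0},{"dx": 0,"dy": 0,"dz": 0.015,"rx": 0,"ry": 0,"rz": 0},{"dx": 0,"dy": 0,"dz": 0.012,"rx": 0,"ry": 0,"rz": 0},{"dx": 0,"dy": 0,"dz": 0.004,"rx": 0,"ry": 0,"rz": 0},{"dx": 0,"dy": 0,"dz": 0,"rx": 0,"ry": 0,"rz": 0},{"dx": 0,"dy": 0,"dz": 0,"rx": 0,"ry": 0,"rz": 0}]}}

```text
t: 41.75
tcp_pos: [0.6013, -0.147, 0.0907]
tcp_rot: [2.524, 1.87, 0.002]
ft_force: [-0.3, 0.4, 0.0]
grip_width: 0.0312
gripper_force: 30.0
```

```bash
python3 hand.py|grep -E "w |bore|face"; python3 -c "
from h import *
delta((.6013,-.1477,.0794),-17)"
```

```text
w 0.031222554407201397 F 29.999888241291046 [ 0.6013 -0.147   0.0907]
face [ 0.5636 -0.1178] d 0.0628 res 0.0106 px [257.2 290.6]
face in tool [ 0.0169 -0.0446 -0.004 ]
tcp [ 0.6015 -0.1472  0.0911] yaw -16.93 tilt 0.11
tool rotvec to target deg [ 0.11 -0.02  0.07]
shift now-tool axes [-0.0005 -0.0001  0.0117]
shift in target axes [-0.0005 -0.0001  0.0117]
```

Call:
{"op": "arm_command", "data": {"motion": [{"dx": -0.0004,"dy": -0.0001,"dz": 0.004,"rx": 0,"ry": 0,"rz": 0},{"dx": 0,"dy": 0,"dz": 0.003,"rx": 0,"ry": 0,"rz": 0},{"dx": 0,"dy": 0,"dz": 0.002,"rx": 0,"ry": 0,"rz": 0},{"dx": 0,"dy": 0,"dz": 0.001,"rx": 0,"ry": 0,"rz": 0},{"dx": 0,"dy": 0,"dz": 0.001,"rx": 0,"ry": 0,"rz": 0},{"dx": 0,"dy": 0,"dz": 0.0005,"rx": 0,"ry": 0,"rz": 0},{"dx": 0,"dy": 0,"dz": 0,"rx": 0,"ry": 0,"rz": 0},{"dx": 0,"dy": 0,"dz": 0,"rx": 0,"ry": 0,"rz": 0},{"dx": 0,"dy": 0,"dz": 0,"rx": 0,"ry": 0,"rz": 0}]}}

```text
t: 42.7
tcp_pos: [0.6011, -0.1481, 0.0791]
tcp_rot: [2.525, 1.869, 0.001]
ft_force: [0.4, 0.3, -1.2]
grip_width: 0.0316
gripper_force: 30.0
```

Call:
{"op": "arm_command", "data": {"motion": [{"dx": 0,"dy": 0,"dz": 0,"rx": 0,"ry": 0,"rz": 0},{"dx": 0,"dy": 0,"dz": 0,"rx": 0,"ry": 0,"rz": 0},{"dx": 0,"dy": 0,"dz": 0,"rx": 0,"ry": 0,"rz": 0},{"dx": 0,"dy": 0,"dz": -0.01,"rx": 0,"ry": 0,"rz": 0},{"dx": 0,"dy": 0,"dz": -0.03,"rx": 0,"ry": 0,"rz": 0},{"dx": 0,"dy": 0,"dz": -0.04,"rx": 0,"ry": 0,"rz": 0},{"dx": 0,"dy": 0,"dz": -0.04,"rx": 0,"ry": 0,"rz": 0},{"dx": 0,"dy": 0,"dz": -0.02,"rx": 0,"ry": 0,"rz": 0},{"dx": 0,"dy": 0,"dz": 0,"rx": 0,"ry": 0,"rz": 0},{"dx": 0,"dy": 0,"dz": 0,"rx": 0,"ry": 0,"rz": 0}], "jaw": 55}}

```text
t: 43.7
tcp_pos: [0.6009, -0.1482, 0.2189]
tcp_rot: [2.524, 1.869, 0.002]
ft_force: [-0.4, -0.0, -0.8]
grip_width: 0.0483
gripper_force: 0.0
```

```bash
python3 - <<'E'
from w import *
st,im,d,C=shot("stack")
p=proj([.6012,-.1482,.083],C)[0];q=proj([.443,-.104,.082],C)[0];print(p,q)
cv2.imwrite("pics/cs.png",cv2.resize(im[100:400,60:480],None,fx=1.9,fy=1.9)[...,::-1])
E
```

```text
[318.6739 230.6051] [136.4996 234.7778]
```

View pics/cs.png

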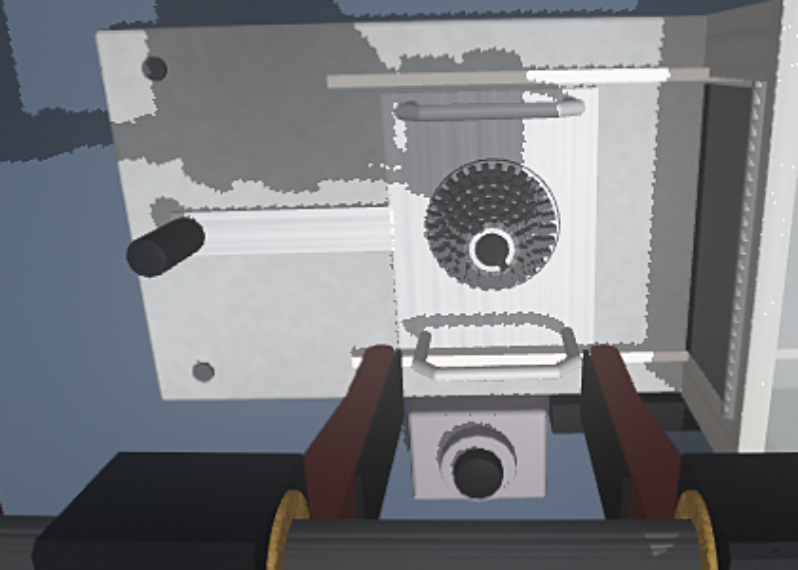

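The stack is concentric: its top ring is at (318.4,231), against a prediction of (318.7,230.6). The grip's top is at (136.8,234.7) and the button at (311.6,348).

```bash
python3 - <<'E'
from w import *
C=cam("wrist")
print("grip",onplane([(136.8,234.7)],C,.082)); 
for z in(.06,.065):print("btn",onplane([(311.6,348.4)],C,z))
S=np.load("pics/side0.npz");P=cloud(S["d"],cam("side"));print("btn side",P[178:188,374:379,2].max(), onplane([(376.3,181.5)],cam("side"),.06))
a=np.radians(-16);D=np.array([[np.cos(a),np.sin(a)],[-np.sin(a),np.cos(a)]])
o=np.array([.6019,-.1482])
for b in [(.5552,-.2794)]: print("btn in dryer",D@(np.array(b)-o)+[-.117,0])
delta((.443,-.104,.055),-16)
E
```

```text
grip [[ 0.4432 -0.1036  0.082 ]]
btn [[ 0.5533 -0.2761  0.06  ]]
btn [[ 0.5545 -0.2728  0.065 ]]
btn side 1.1371192874464369 [[ 0.5559 -0.2849  0.06  ]]
btn in dryer [-0.1257 -0.139 ]
tcp [ 0.6005 -0.148   0.2174] yaw -16.98 tilt 0.07
tool rotvec to target deg [-0.07 -0.02 -0.98]
shift now-tool axes [-0.004  -0.1633  0.1626]
shift in target axes [-0.0011 -0.1635  0.1624]
```

Call:
{"op": "arm_command", "data": {"motion": [{"dx": 0,"dy": 0,"dz": 0,"rx": 0,"ry": 0,"rz": -1},{"dx": -0.0005,"dy": -0.03,"dz": 0,"rx": 0,"ry": 0,"rz": 0},{"dx": -0.0006,"dy": -0.045,"dz": 0,"rx": 0,"ry": 0,"rz": 0},{"dx": 0,"dy": -0.045,"dz": 0,"rx": 0,"ry": 0,"rz": 0},{"dx": 0,"dy": -0.03,"dz": 0,"rx": 0,"ry": 0,"rz": 0},{"dx": 0,"dy": -0.0135,"dz": 0.02,"rx": 0,"ry": 0,"rz": 0},{"dx": 0,"dy": 0,"dz": 0.04,"rx": 0,"ry": 0,"rz": 0},{"dx": 0,"dy": 0,"dz": 0.03,"rx": 0,"ry": 0,"rz": 0},{"dx": 0,"dy": 0,"dz": 0.01,"rx": 0,"ry": 0,"rz": 0},{"dx": 0,"dy": 0,"dz": 0,"rx": 0,"ry": 0,"rz": 0},{"dx": 0,"dy": 0,"dz": 0,"rx": 0,"ry": 0,"rz": 0}]}}

```text
t: 44.85
tcp_pos: [0.4439, -0.1043, 0.1198]
tcp_rot: [2.508, 1.891, 0.002]
ft_force: [0.8, -0.0, 0.5]
grip_width: 0.0482
gripper_force: 0.0
```

```bash
python3 - <<'E'
from w import *
st,im,d,C=shot("gr")
g=cv2.cvtColor(im,cv2.COLOR_RGB2GRAY); p=proj([.443,-.104,.082],C)[0];print("pred",p)
u,v=p.astype(int);m=(g[v-50:v+70,u-45:u+45]<70).astype(np.uint8);n,l,s,c=cv2.connectedComponentsWithStats(m)
for i in range(1,n):
    if s[i,4]>80: print(s[i],c[i]+[u-45,v-50])
delta((.443,-.104,.055),-16)
E
```

```text
pred [316.9869 273.0366]
[  30   16   32   49 1250] [316.7072 263.7216]
[ 0 61  3 48 85] [271.7294 308.7176]
tcp [ 0.4443 -0.1044  0.1205] yaw -15.96 tilt 0.17
tool rotvec to target deg [ 0.17 -0.02  0.04]
shift now-tool axes [ 0.     -0.0015  0.0655]
shift in target axes [ 0.0001 -0.0013  0.0655]
```

Call:
{"op": "arm_command", "data": {"motion": [{"dx": 0,"dy": -0.0013,"dz": 0.02,"rx": 0,"ry": 0,"rz": 0},{"dx": 0,"dy": 0,"dz": 0.025,"rx": 0,"ry": 0,"rz": 0},{"dx": 0,"dy": 0,"dz": 0.015,"rx": 0,"ry": 0,"rz": 0},{"dx": 0,"dy": 0,"dz": 0.005,"rx": 0,"ry": 0,"rz": 0},{"dx": 0,"dy": 0,"dz": 0,"rx": 0,"ry": 0,"rz": 0},{"dx": 0,"dy": 0,"dz": 0,"rx": 0,"ry": 0,"rz": 0}]}}

```text
t: 45.5
tcp_pos: [0.443, -0.104, 0.0552]
tcp_rot: [2.507, 1.89, 0.003]
ft_force: [0.7, -0.6, 0.2]
grip_width: 0.0481
gripper_force: 0.0
```

Call:
{"op": "arm_command", "data": {"motion": [{"dx": 0,"dy": 0,"dz": 0,"rx": 0,"ry": 0,"rz": 0},{"dx": 0,"dy": 0,"dz": 0,"rx": 0,"ry": 0,"rz": 0},{"dx": 0,"dy": 0,"dz": 0,"rx": 0,"ry": 0,"rz": 0},{"dx": 0,"dy": 0,"dz": 0,"rx": 0,"ry": 0,"rz": 0},{"dx": 0,"dy": 0,"dz": 0,"rx": 0,"ry": 0,"rz": 0},{"dx": 0,"dy": 0,"dz": 0,"rx": 0,"ry": 0,"rz": 0},{"dx": 0,"dy": 0,"dz": 0,"rx": 0,"ry": 0,"rz": 0}], "jaw": 15, "force": 10}}

```text
t: 46.2
tcp_pos: [0.4426, -0.1039, 0.0542]
tcp_rot: [2.508, 1.89, 0.002]
ft_force: [1.6, -0.6, 0.6]
grip_width: 0.0194
gripper_force: 10.0
```

Call:
{"op": "arm_command", "data": {"motion": [{"dx": 0,"dy": 0.001,"dz": 0,"rx": 0,"ry": 0,"rz": 0},{"dx": 0,"dy": 0.002,"dz": 0,"rx": 0,"ry": 0,"rz": 0},{"dx": 0,"dy": 0.003,"dz": 0,"rx": 0,"ry": 0,"rz": 0},{"dx": 0,"dy": 0.004,"dz": 0,"rx": 0,"ry": 0,"rz": 0},{"dx": 0,"dy": 0.005,"dz": 0,"rx": 0,"ry": 0,"rz": 0},{"dx": 0,"dy": 0.005,"dz": 0,"rx": 0,"ry": 0,"rz": 0},{"dx": 0,"dy": 0.005,"dz": 0,"rx": 0,"ry": 0,"rz": 0},{"dx": 0,"dy": 0.005,"dz": 0,"rx": 0,"ry": 0,"rz": 0},{"dx": 0,"dy": 0.005,"dz": 0,"rx": 0,"ry": 0,"rz": 0},{"dx": 0,"dy": 0.005,"dz": 0,"rx": 0,"ry": 0,"rz": 0},{"dx": 0,"dy": 0.005,"dz": 0,"rx": 0,"ry": 0,"rz": 0},{"dx": 0,"dy": 0.005,"dz": 0,"rx": 0,"ry": 0,"rz": 0},{"dx": 0,"dy": 0.005,"dz": 0,"rx": 0,"ry": 0,"rz": 0},{"dx": 0,"dy": 0.004,"dz": 0,"rx": 0,"ry": 0,"rz": 0},{"dx": 0,"dy": 0.003,"dz": 0,"rx": 0,"ry": 0,"rz": 0},{"dx": 0,"dy": 0.002,"dz": 0,"rx": 0,"ry": 0,"rz": 0},{"dx": 0,"dy": 0.001,"dz": 0,"rx": 0,"ry": 0,"rz": 0},{"dx": 0,"dy": 0,"dz": 0,"rx": 0,"ry": 0,"rz": 0}]}}

```text
t: 48.0
tcp_pos: [0.5028, -0.1211, 0.0541]
tcp_rot: [-2.505, -1.889, 0.004]
ft_force: [-9.8, 3.2, 8.8]
grip_width: 0.0197
gripper_force: 10.0
```

```bash
python3 - <<'E'
from w import *
st=env.state();print(st["ft_force"],st["moment"],st["gripper_force"])
delta((.443+.241*np.cos(np.radians(16)),-.104-.241*np.sin(np.radians(16)),.0545),-16)
for n in("scene","side"):
    im,d=env.get_image(n)
    cv2.imwrite(f"pics/p_{n}.png",im[...,::-1])
a=cv2.imread("pics/p_side.png")[100:300,210:450];b=cv2.imread("pics/p_scene.png")[190:400,120:360]
cv2.imwrite("pics/push.png",np.hstack([cv2.resize(a,(400,350)),cv2.resize(b,(400,350))]))
E
```

```text
[-9.7967  3.1616  8.8149] [ 0.3754  1.6506 -0.0199] 10.006063431501389
tcp [ 0.5028 -0.1211  0.0541] yaw -15.97 tilt 0.26
tool rotvec to target deg [-0.25 -0.02  0.03]
shift now-tool axes [-0.0001  0.1788 -0.0012]
shift in target axes [-0.0001  0.1788 -0.0004]
```

View pics/push.png

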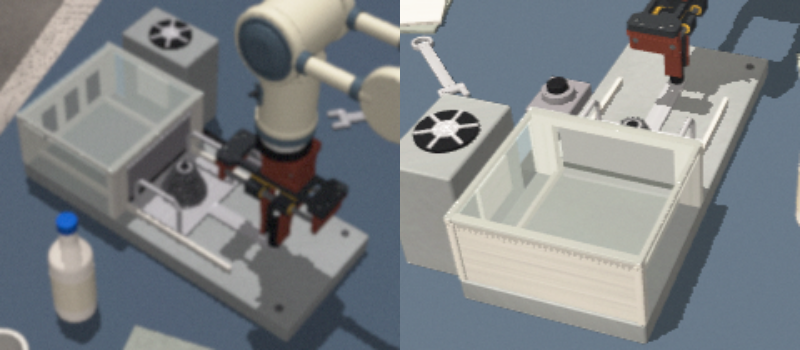

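The picture shows the stack upright on the carrier as its hoops reach the flap. Nothing else has moved.

Call:
{"op": "arm_command", "data": {"motion": [{"dx": 0,"dy": 0.001,"dz": 0,"rx": 0,"ry": 0,"rz": 0},{"dx": 0,"dy": 0.002,"dz": 0,"rx": 0,"ry": 0,"rz": 0},{"dx": 0,"dy": 0.003,"dz": 0,"rx": 0,"ry": 0,"rz": 0},{"dx": 0,"dy": 0.004,"dz": 0,"rx": 0,"ry": 0,"rz": 0},{"dx": 0,"dy": 0.005,"dz": 0,"rx": 0,"ry": 0,"rz": 0},{"dx": 0,"dy": 0.005,"dz": 0,"rx": 0,"ry": 0,"rz": 0},{"dx": 0,"dy": 0.005,"dz": 0,"rx": 0,"ry": 0,"rz": 0},{"dx": 0,"dy": 0.005,"dz": 0,"rx": 0,"ry": 0,"rz": 0},{"dx": 0,"dy": 0.005,"dz": 0,"rx": 0,"ry": 0,"rz": 0},{"dx": 0,"dy": 0.005,"dz": 0,"rx": 0,"ry": 0,"rz": 0},{"dx": 0,"dy": 0.005,"dz": 0,"rx": 0,"ry": 0,"rz": 0},{"dx": 0,"dy": 0.005,"dz": 0,"rx": 0,"ry": 0,"rz": 0},{"dx": 0,"dy": 0.005,"dz": 0,"rx": 0,"ry": 0,"rz": 0},{"dx": 0,"dy": 0.005,"dz": 0,"rx": 0,"ry": 0,"rz": 0},{"dx": 0,"dy": 0.005,"dz": 0,"rx": 0,"ry": 0,"rz": 0},{"dx": 0,"dy": 0.005,"dz": 0,"rx": 0,"ry": 0,"rz": 0},{"dx": 0,"dy": 0.005,"dz": 0,"rx": 0,"ry": 0,"rz": 0},{"dx": 0,"dy": 0.005,"dz": 0,"rx": 0,"ry": 0,"rz": 0},{"dx": 0,"dy": 0.005,"dz": 0,"rx": 0,"ry": 0,"rz": 0},{"dx": 0,"dy": 0.005,"dz": 0,"rx": 0,"ry": 0,"rz": 0}]}}

```text
t: 50.1
tcp_pos: [0.5892, -0.1458, 0.054]
tcp_rot: [-2.505, -1.889, 0.005]
ft_force: [-9.3, 2.2, 8.8]
grip_width: 0.0195
gripper_force: 10.0
```

```bash
python3 - <<'E'
from w import *
st=env.state();print(st["ft_force"],st["moment"],st["gripper_force"],st["grip_width"])
delta((.443+.241*np.cos(np.radians(16)),-.104-.241*np.sin(np.radians(16)),.0545),-16)
E
```

```text
[-9.3076  2.2411  8.7658] [ 0.4659  1.7792 -0.0307] 10.007886216044426 0.019506935282879258
tcp [ 0.5892 -0.1458  0.054 ] yaw -15.97 tilt 0.3
tool rotvec to target deg [-0.3  -0.02  0.03]
shift now-tool axes [-0.0002  0.0889 -0.0009]
shift in target axes [-0.0001  0.0889 -0.0005]
```

Call:
{"op": "arm_command", "data": {"motion": [{"dx": 0,"dy": 0.005,"dz": 0,"rx": 0,"ry": 0,"rz": 0},{"dx": 0,"dy": 0.005,"dz": 0,"rx": 0,"ry": 0,"rz": 0},{"dx": 0,"dy": 0.005,"dz": 0,"rx": 0,"ry": 0,"rz": 0},{"dx": 0,"dy": 0.005,"dz": 0,"rx": 0,"ry": 0,"rz": 0},{"dx": 0,"dy": 0.005,"dz": 0,"rx": 0,"ry": 0,"rz": 0},{"dx": 0,"dy": 0.005,"dz": 0,"rx": 0,"ry": 0,"rz": 0},{"dx": 0,"dy": 0.005,"dz": 0,"rx": 0,"ry": 0,"rz": 0},{"dx": 0,"dy": 0.005,"dz": 0,"rx": 0,"ry": 0,"rz": 0},{"dx": 0,"dy": 0.005,"dz": 0,"rx": 0,"ry": 0,"rz": 0},{"dx": 0,"dy": 0.005,"dz": 0,"rx": 0,"ry": 0,"rz": 0},{"dx": 0,"dy": 0.005,"dz": 0,"rx": 0,"ry": 0,"rz": 0},{"dx": 0,"dy": 0.005,"dz": 0,"rx": 0,"ry": 0,"rz": 0},{"dx": 0,"dy": 0.004,"dz": 0,"rx": 0,"ry": 0,"rz": 0},{"dx": 0,"dy": 0.003,"dz": 0,"rx": 0,"ry": 0,"rz": 0},{"dx": 0,"dy": 0.002,"dz": 0,"rx": 0,"ry": 0,"rz": 0},{"dx": 0,"dy": 0.001,"dz": 0,"rx": 0,"ry": 0,"rz": 0},{"dx": 0,"dy": 0.001,"dz": 0,"rx": 0,"ry": 0,"rz": 0},{"dx": 0,"dy": 0.001,"dz": 0,"rx": 0,"ry": 0,"rz": 0},{"dx": 0,"dy": 0.001,"dz": 0,"rx": 0,"ry": 0,"rz": 0}]}}

```text
t: 52.0
tcp_pos: [0.6594, -0.1659, 0.0541]
tcp_rot: [-2.505, -1.889, 0.004]
ft_force: [-8.4, 2.6, 7.2]
grip_width: 0.0199
gripper_force: 10.0
```

Call:
{"op": "arm_command", "data": {"motion": [{"dx": 0,"dy": 0.001,"dz": 0,"rx": 0,"ry": 0,"rz": 0},{"dx": 0,"dy": 0.001,"dz": 0,"rx": 0,"ry": 0,"rz": 0},{"dx": 0,"dy": 0.001,"dz": 0,"rx": 0,"ry": 0,"rz": 0},{"dx": 0,"dy": 0.001,"dz": 0,"rx": 0,"ry": 0,"rz": 0},{"dx": 0,"dy": 0,"dz": 0,"rx": 0,"ry": 0,"rz": 0}]}}

```text
t: 52.5
tcp_pos: [0.6634, -0.167, 0.0541]
tcp_rot: [-2.505, -1.889, 0.004]
ft_force: [-10.0, 2.6, 5.6]
grip_width: 0.0194
gripper_force: 10.0
```

```bash
python3 - <<'E'
from w import *
st=env.state();print(st["ft_force"],st["moment"],st["gripper_force"],st["grip_width"])
delta((.443+.241*np.cos(np.radians(16)),-.104-.241*np.sin(np.radians(16)),.0545),-16)
E
```

```text
[-9.9555  2.6318  5.6463] [0.3329 1.5632 0.0211] 10.004700422286987 0.019423951714587887
tcp [ 0.6634 -0.167   0.0541] yaw -15.97 tilt 0.26
tool rotvec to target deg [-0.26 -0.02  0.03]
shift now-tool axes [-0.0002  0.0118 -0.0005]
shift in target axes [-0.0001  0.0118 -0.0004]
```

Call:
{"op": "arm_command", "data": {"motion": [{"dx": 0,"dy": 0.001,"dz": 0,"rx": 0,"ry": 0,"rz": 0},{"dx": 0,"dy": 0.001,"dz": 0,"rx": 0,"ry": 0,"rz": 0},{"dx": 0,"dy": 0.001,"dz": 0,"rx": 0,"ry": 0,"rz": 0},{"dx": 0,"dy": 0.001,"dz": 0,"rx": 0,"ry": 0,"rz": 0},{"dx": 0,"dy": 0.001,"dz": 0,"rx": 0,"ry": 0,"rz": 0},{"dx": 0,"dy": 0.001,"dz": 0,"rx": 0,"ry": 0,"rz": 0},{"dx": 0,"dy": 0.001,"dz": 0,"rx": 0,"ry": 0,"rz": 0},{"dx": 0,"dy": 0.001,"dz": 0,"rx": 0,"ry": 0,"rz": 0}]}}

```text
t: 53.3
tcp_pos: [0.6686, -0.1684, 0.054]
tcp_rot: [-2.501, -1.886, 0.01]
ft_force: [-19.3, 4.7, 11.7]
grip_width: 0.0245
gripper_force: 10.0
```

Call:
{"op": "arm_command", "data": {"motion": [{"dx": 0,"dy": 0.001,"dz": 0,"rx": 0,"ry": 0,"rz": 0},{"dx": 0,"dy": 0.001,"dz": 0,"rx": 0,"ry": 0,"rz": 0}]}}

```text
t: 53.5
tcp_pos: [0.6705, -0.169, 0.0539]
tcp_rot: [-2.501, -1.886, 0.01]
ft_force: [-18.9, 5.1, 10.6]
grip_width: 0.0287
gripper_force: 10.0
```

Call:
{"op": "arm_command", "data": {"motion": [{"dx": 0,"dy": 0.001,"dz": 0,"rx": 0,"ry": 0,"rz": 0},{"dx": 0,"dy": 0.001,"dz": 0,"rx": 0,"ry": 0,"rz": 0}]}}

```text
t: 53.7
tcp_pos: [0.6724, -0.1695, 0.0539]
tcp_rot: [-2.501, -1.886, 0.01]
ft_force: [-18.9, 6.3, 11.1]
grip_width: 0.0327
gripper_force: 10.0
```

```bash
python3 - <<'E'
from w import *
# w7 pose: tcp (.5707,-.2292,.1866), yaw -17.02
st=dict(tcp_pos=np.array([.5707,-.2292,.1866]),tcp_rot=R.from_matrix(down(-17.02)).as_rotvec()); C=cam("wrist",st)
e=onplane([(79.5,5),(122,245)],C,.03); a=np.radians(-16);u=np.array([np.cos(a),np.sin(a)]);n=np.array([-u[1],u[0]])
o=np.array([.6019,-.1482])
for p in e: print("edge from plate centre",(p[:2]-o)@u,(p[:2]-o)@n)
# doorway base edge: flap lower edge / tunnel front wall foot at right (z .03)  (444,240) approx & (463,25)
for q in [(444,240),(463,25)]:
    p=onplane([q],C,.03)[0,:2]; print("tunnel front",(p-o)@u,(p-o)@n)
s=env.state(); w=s["grip_width"]; g=np.array(s["tcp_pos"][:2])-u*(w/2-.0097); print("grip now rel. start plate",(g-o)@u,(g-o)@n)
E
```

```text
edge from plate centre -0.19832170912407918 0.1016501536455412
edge from plate centre -0.19903894346799708 -0.10309187476796541
tunnel front 0.11258542010009066 -0.10377851227492875
tunnel front 0.11308756471400143 0.07956494293887986
grip now rel. start plate 0.06697058180605298 -0.0010788105981678724
```

Call:
{"op": "arm_command", "data": {"motion": [{"dx": 0,"dy": -0.003,"dz": 0,"rx": 0,"ry": 0,"rz": 0},{"dx": 0,"dy": -0.003,"dz": 0,"rx": 0,"ry": 0,"rz": 0},{"dx": 0,"dy": 0,"dz": 0,"rx": 0,"ry": 0,"rz": 0},{"dx": 0,"dy": 0,"dz": 0,"rx": 0,"ry": 0,"rz": 0}]}}

```text
t: 54.1
tcp_pos: [0.6666, -0.1678, 0.054]
tcp_rot: [-2.501, -1.886, 0.01]
ft_force: [-20.0, 5.2, 11.2]
grip_width: 0.0202
gripper_force: 10.0
```

```bash
python3 - <<'E'
from w import *
for n in("scene","side"):
    im,d=env.get_image(n)
    cv2.imwrite(f"pics/h_{n}.png",im[...,::-1])
a=cv2.imread("pics/h_side.png")[110:230,215:375];b=cv2.imread("pics/h_scene.png")[230:390,140:340]
cv2.imwrite("pics/home.png",np.hstack([cv2.resize(a,(400,300),interpolation=3),cv2.resize(b,(400,300),interpolation=2)]))
E
```

```text
(no output)
```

View pics/home.png

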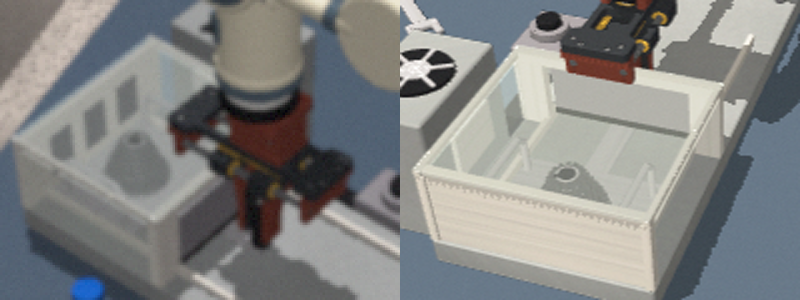

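The picture shows the flap shut, the stack upright inside, and the plate at the rear wall. I'll confirm the hard stop with a firmer grip.

Call:
{"op": "arm_command", "data": {"motion": [{"dx": 0,"dy": 0,"dz": -0.0005,"rx": 0,"ry": 0,"rz": 0},{"dx": 0,"dy": 0,"dz": 0,"rx": 0,"ry": 0,"rz": 0},{"dx": 0,"dy": 0.0005,"dz": 0,"rx": 0,"ry": 0,"rz": 0},{"dx": 0,"dy": 0,"dz": 0,"rx": 0,"ry": 0,"rz": 0}], "force": 20}}

```text
t: 54.6
tcp_pos: [0.6664, -0.1677, 0.054]
tcp_rot: [-2.5, -1.885, 0.012]
ft_force: [-21.9, 6.7, 11.3]
grip_width: 0.0195
gripper_force: 20.0
```

Call:
{"op": "arm_command", "data": {"motion": [{"dx": 0,"dy": 0.0005,"dz": 0,"rx": 0,"ry": 0,"rz": 0},{"dx": 0,"dy": 0,"dz": 0,"rx": 0,"ry": 0,"rz": 0}]}}

```text
t: 54.8
tcp_pos: [0.6664, -0.1677, 0.054]
tcp_rot: [-2.499, -1.884, 0.013]
ft_force: [-23.1, 7.3, 12.2]
grip_width: 0.0198
gripper_force: 20.0
```

```bash
python3 - <<'E'
from w import *
a=np.radians(-16);u=np.array([np.cos(a),np.sin(a)]);n=np.array([-u[1],u[0]]);o=np.array([.6019,-.1482])
for nm,q,b in (("scene",(223.5,322.3),(-.004,.004)),("side",(268.2,166.4),(.002,-.003))):
    p=onplane([q],cam(nm),.083)[0,:2]+b; print(nm,p,"travel",(p-o)@u,"lat",(p-o)@n)
E
```

```text
scene [ 0.8175 -0.2064] travel 0.22331472270530245 lat 0.0035384729397170273
side [ 0.8253 -0.21  ] travel 0.23183550969727845 lat 0.0021377730285942406
```

Call:
{"op": "arm_command", "data": {"motion": [{"dx": 0,"dy": 0,"dz": 0,"rx": 0,"ry": 0,"rz": 0},{"dx": 0,"dy": 0,"dz": 0,"rx": 0,"ry": 0,"rz": 0},{"dx": 0,"dy": 0,"dz": 0,"rx": 0,"ry": 0,"rz": 0},{"dx": 0,"dy": 0.001,"dz": 0,"rx": 0,"ry": 0,"rz": 0},{"dx": 0,"dy": 0.001,"dz": 0,"rx": 0,"ry": 0,"rz": 0},{"dx": 0,"dy": 0,"dz": 0,"rx": 0,"ry": 0,"rz": 0},{"dx": 0,"dy": 0,"dz": 0,"rx": 0,"ry": 0,"rz": 0}], "jaw": 28}}

```text
t: 55.5
tcp_pos: [0.6688, -0.1683, 0.0539]
tcp_rot: [-2.5, -1.885, 0.012]
ft_force: [-20.8, 6.8, 10.2]
grip_width: 0.0248
gripper_force: 11.1
```

Call:
{"op": "arm_command", "data": {"motion": [{"dx": 0,"dy": 0.001,"dz": 0,"rx": 0,"ry": 0,"rz": 0},{"dx": 0,"dy": 0.001,"dz": 0,"rx": 0,"ry": 0,"rz": 0},{"dx": 0,"dy": 0,"dz": 0,"rx": 0,"ry": 0,"rz": 0}]}}

```text
t: 55.8
tcp_pos: [0.669, -0.1683, 0.0539]
tcp_rot: [-2.497, -1.883, 0.016]
ft_force: [-28.7, 9.2, 13.9]
grip_width: 0.025
gripper_force: 15.1
```

Call:
{"op": "arm_command", "data": {"motion": [{"dx": 0,"dy": -0.004,"dz": 0,"rx": 0,"ry": 0,"rz": 0},{"dx": 0,"dy": -0.004,"dz": 0,"rx": 0,"ry": 0,"rz": 0},{"dx": 0,"dy": 0,"dz": 0,"rx": 0,"ry": 0,"rz": 0}]}}

```text
t: 56.1
tcp_pos: [0.6679, -0.1684, 0.0541]
tcp_rot: [2.508, 1.891, 0.001]
ft_force: [0.0, 0.6, -0.0]
grip_width: 0.0245
gripper_force: 0.0
```

Call:
{"op": "arm_command", "data": {"motion": [{"dx": 0,"dy": 0,"dz": 0,"rx": 0,"ry": 0,"rz": 0},{"dx": 0,"dy": 0,"dz": 0,"rx": 0,"ry": 0,"rz": 0},{"dx": 0,"dy": 0,"dz": -0.015,"rx": 0,"ry": 0,"rz": 0},{"dx": 0,"dy": 0,"dz": -0.03,"rx": 0,"ry": 0,"rz": 0},{"dx": 0,"dy": 0,"dz": -0.04,"rx": 0,"ry": 0,"rz": 0},{"dx": 0,"dy": 0,"dz": -0.015,"rx": 0,"ry": 0,"rz": 0},{"dx": 0,"dy": 0,"dz": 0,"rx": 0,"ry": 0,"rz": 0}], "jaw": 36}}

```text
t: 56.8
tcp_pos: [0.6698, -0.169, 0.1593]
tcp_rot: [2.503, 1.887, 0.008]
ft_force: [0.0, -0.5, -0.3]
grip_width: 0.0315
gripper_force: 0.0
```

Call:
{"op": "arm_command", "data": {"motion": [{"dx": 0,"dy": -0.03,"dz": 0,"rx": 0,"ry": 0,"rz": 0},{"dx": -0.02,"dy": -0.03,"dz": 0,"rx": 0,"ry": 0,"rz": 0},{"dx": -0.035,"dy": -0.0177,"dz": 0,"rx": 0,"ry": 0,"rz": 0},{"dx": -0.04,"dy": 0,"dz": 0,"rx": 0,"ry": 0,"rz": 0},{"dx": -0.03,"dy": 0,"dz": 0,"rx": 0,"ry": 0,"rz": 0},{"dx": -0.0103,"dy": 0,"dz": 0,"rx": 0,"ry": 0,"rz": 0},{"dx": 0,"dy": 0,"dz": 0,"rx": 0,"ry": 0,"rz": 0},{"dx": 0,"dy": 0,"dz": 0,"rx": 0,"ry": 0,"rz": 0}], "jaw": 0}}

```text
t: 57.6
tcp_pos: [0.5564, -0.2761, 0.1533]
tcp_rot: [-2.507, -1.891, -0.001]
ft_force: [0.0, 0.8, 0.7]
grip_width: 0.0004
gripper_force: 0.0
```

```bash
python3 - <<'E'
from w import *
st,im,d,C=shot("btn"); z=.062
p=proj([.556,-.277,z],C)[0]; print("pred",p,st["tcp_pos"],st["grip_width"])
g=cv2.cvtColor(im,cv2.COLOR_RGB2GRAY);u,v=p.astype(int);w=55
m=(g[v-w:v+w,u-w:u+w]<75).astype(np.uint8);n,l,s,c=cv2.connectedComponentsWithStats(m)
P=cloud(d,C)
for i in range(1,n):
    if s[i,4]>150:
        q=c[i]+[u-w,v-w]; print(s[i],q,onplane([q],C,z)[0],"depthz",P[int(q[1]),int(q[0])])
E
```

```text
pred [318.5384 247.5826] [ 0.5564 -0.2761  0.1533] 0.00042758724711993546
[  35   37   36   37 1002] [315.1018 247.3792] [ 0.5535 -0.2761  0.062 ] depthz [ 0.5541 -0.2739  0.0682]
[ 36  90  20  20 352] [308.4034 291.9688] [ 0.5379 -0.3107  0.062 ] depthz [ 0.5547 -0.2638  0.1652]
[ 57  90  19  20 351] [328.7037 292.0199] [ 0.5535 -0.3152  0.062 ] depthz [ 0.5638 -0.266   0.1671]
```

Call:
{"op": "arm_command", "data": {"motion": [{"dx": 0,"dy": -0.0025,"dz": 0.03,"rx": 0,"ry": 0,"rz": 0},{"dx": 0,"dy": 0,"dz": 0.03,"rx": 0,"ry": 0,"rz": 0},{"dx": 0,"dy": 0,"dz": 0.015,"rx": 0,"ry": 0,"rz": 0},{"dx": 0,"dy": 0,"dz": 0.005,"rx": 0,"ry": 0,"rz": 0},{"dx": 0,"dy": 0,"dz": 0,"rx": 0,"ry": 0,"rz": 0},{"dx": 0,"dy": 0,"dz": 0,"rx": 0,"ry": 0,"rz": 0}]}}

```text
t: 58.25
tcp_pos: [0.5548, -0.2766, 0.0762]
tcp_rot: [2.506, 1.89, 0.003]
ft_force: [0.3, 0.5, 0.3]
grip_width: 0.0003
gripper_force: 0.0
```

Call:
{"op": "arm_command", "data": {"motion": [{"dx": 0,"dy": 0,"dz": 0.002,"rx": 0,"ry": 0,"rz": 0},{"dx": 0,"dy": 0,"dz": 0.002,"rx": 0,"ry": 0,"rz": 0},{"dx": 0,"dy": 0,"dz": 0.002,"rx": 0,"ry": 0,"rz": 0},{"dx": 0,"dy": 0,"dz": 0.001,"rx": 0,"ry": 0,"rz": 0},{"dx": 0,"dy": 0,"dz": 0,"rx": 0,"ry": 0,"rz": 0},{"dx": 0,"dy": 0,"dz": 0,"rx": 0,"ry": 0,"rz": 0}]}}

```text
t: 58.85
tcp_pos: [0.5539, -0.2765, 0.0675]
tcp_rot: [2.508, 1.891, 0.001]
ft_force: [-0.4, -0.1, 0.1]
grip_width: 0.0009
gripper_force: 0.0
```

Call:
{"op": "arm_command", "data": {"motion": [{"dx": 0,"dy": 0,"dz": 0.001,"rx": 0,"ry": 0,"rz": 0},{"dx": 0,"dy": 0,"dz": 0.001,"rx": 0,"ry": 0,"rz": 0},{"dx": 0,"dy": 0,"dz": 0.001,"rx": 0,"ry": 0,"rz": 0},{"dx": 0,"dy": 0,"dz": 0,"rx": 0,"ry": 0,"rz": 0}]}}

```text
t: 59.25
tcp_pos: [0.5539, -0.2766, 0.0646]
tcp_rot: [2.508, 1.891, 0.001]
ft_force: [-1.3, 0.4, 3.1]
grip_width: 0.0004
gripper_force: 1.5
```

Contact at about z = 0.065. I keep pressing.

Call:
{"op": "arm_command", "data": {"motion": [{"dx": 0,"dy": 0,"dz": 0.0015,"rx": 0,"ry": 0,"rz": 0},{"dx": 0,"dy": 0,"dz": 0.0015,"rx": 0,"ry": 0,"rz": 0},{"dx": 0,"dy": 0,"dz": 0.0015,"rx": 0,"ry": 0,"rz": 0},{"dx": 0,"dy": 0,"dz": 0.0015,"rx": 0,"ry": 0,"rz": 0},{"dx": 0,"dy": 0,"dz": 0,"rx": 0,"ry": 0,"rz": 0}]}}

```text
t: 59.75
tcp_pos: [0.554, -0.2766, 0.0612]
tcp_rot: [2.507, 1.89, 0.002]
ft_force: [-6.2, 2.1, 14.8]
grip_width: 0.0001
gripper_force: 7.2
```

Call:
{"op": "arm_command", "data": {"motion": [{"dx": 0,"dy": 0,"dz": 0.001,"rx": 0,"ry": 0,"rz": 0},{"dx": 0,"dy": 0,"dz": 0.001,"rx": 0,"ry": 0,"rz": 0},{"dx": 0,"dy": 0,"dz": 0,"rx": 0,"ry": 0,"rz": 0}]}}

```text
t: 60.05
tcp_pos: [0.5541, -0.2766, 0.061]
tcp_rot: [2.506, 1.89, 0.003]
ft_force: [-9.4, 4.7, 21.7]
grip_width: 0.0002
gripper_force: 10.8
```

Call:
{"op": "arm_command", "data": {"motion": [{"dx": 0,"dy": 0,"dz": -0.01,"rx": 0,"ry": 0,"rz": 0},{"dx": 0,"dy": 0,"dz": -0.03,"rx": 0,"ry": 0,"rz": 0},{"dx": 0,"dy": 0,"dz": -0.045,"rx": 0,"ry": 0,"rz": 0},{"dx": 0,"dy": 0,"dz": -0.045,"rx": 0,"ry": 0,"rz": 0},{"dx": 0,"dy": 0,"dz": -0.02,"rx": 0,"ry": 0,"rz": 0},{"dx": 0,"dy": 0,"dz": 0,"rx": 0,"ry": 0,"rz": 0},{"dx": 0,"dy": 0,"dz": 0,"rx": 0,"ry": 0,"rz": 0}]}}

```text
t: 60.75
tcp_pos: [0.5537, -0.2765, 0.2049]
tcp_rot: [-2.508, -1.891, -0.001]
ft_force: [0.3, -0.5, -0.7]
grip_width: 0.0001
gripper_force: 0.0
```

```bash
python3 - <<'E'
from w import *
st,im,d,C=shot("end"); im2,_=env.get_image("scene"); old=cv2.imread("pics/h_scene.png")[...,::-1]
print("tunnel change",np.abs(im2[290:360,180:290].astype(int)-old[290:360,180:290]).mean())
g=cv2.cvtColor(im,cv2.COLOR_RGB2GRAY); p=proj([.6665,-.1677,.082],C)[0];u,v=p.astype(int);print("grip pred",p)
m=(g[max(v-40,0):v+40,u-40:u+40]<70).astype(np.uint8);n,l,s,c=cv2.connectedComponentsWithStats(m)
for i in range(1,n):
    if s[i,4]>150: print(s[i],c[i]+[u-40,max(v-40,0)])
E
```

```text
tunnel change 4.086580086580087
grip pred [423.9251  59.8981]
[ 70   0  10  80 312] [458.3141  59.4263]
[ 16  29  37  35 604] [415.8195  65.6358]
```

```bash
python3 -c "
from rig import env
print(env.close_job())"
```

```text
the job is handed in; nothing more can be done
None
```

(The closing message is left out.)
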